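# Charge the bench polisher with soapstone seal blanks

### The arm

A 6-joint arm with a two-finger parallel gripper is mounted at the origin on the work surface. World frame = base frame: x ahead of the robot, y to its left, z up, the work surface at z = 0. Lengths are in m, angles in rad, forces in N, time in s.
With the tool pointing down it reaches from about 0.35 to 0.975 m from the base axis. Payload 7.1 kg.
Tool frame: the origin (TCP) lies at the very end of the fingers, on their centre line; the grasp point (between the pads) lies grasp_offset behind it (grasp_offset is the distance from the TCP to the grasp point, in m); z points along the fingers, y is the line along which they close (so a half turn about z gives the same grasp; the last joint's range is limited). The gripper opens to 88 mm and grips with 3 to 60 N. Pads are 20 mm wide; open, the fingers measure 115 mm over their backs; the gripper's body (75 mm by 178 mm) begins 61 mm behind the grasp point.
Start: joints at [1.322, 0.423, 1.63, -0, 1.089, -0.019], TCP at [0.142, 0.609, 0.223] pointing down, gripper open.
Joint ranges: [-3, 3], [-0.9, 2.11], [0.09, 2.58], [-1.31, 4.45], [0.11, 2.69], [-2.54, 2.54]. Speed limits (rad/s): [2.39, 2.39, 3.01, 3.14, 3.14, 3.14].

### API

Orientations are given as a unit quaternion [w, x, y, z].
In Python, from plant import * gives the robot as it stands.
- The arm moves only by the tool carry_out, never from a script. Its argument "rows" is a list of rows, each an object of numbers: "dx", "dy", "dz": the shift along the tool's x, y, z in cm; "roll": the turn about the tool's z in degrees; "gripper": the opening, from 0 (shut) to 1 (fully open). In form: [{"dx": .., "dy": .., "dz": .., "roll": .., "gripper": ..}, ...]. A call has 1 to 5 rows; each row is the pose to reach, as a shift and turn from the pose commanded when the call began, along the tool's axes at that moment; what a row does not reach only later rows make up. A row lasts 1/10 s, in which the tool goes at most 50 mm and 8.59 degrees, less where a joint would pass 70% of its speed; a pose out of reach is approached as far as the arm can. A call with a gripper value outside its range is refused whole. The fingers move at their own pace and stop on an object; "newtons" is the grip in N (left out, the last holds). Time passes only in rows, so rows that repeat a pose let the fingers close. It gives the time, the measured TCP pose, the force, the opening and the grip force at its end, in the units of the state.
- get_state(): the state, without advancing time (a new reading comes with each control period).
- get_image(name): name is "scene" or "top" or "wrist"; returns the picture (480x640x3 uint8, blue, green, red); there is no depth.
- camera_model(name): a dict with "mtx" (3x3 intrinsics, pixels), "rvec" (rotation vector, rad) and "tvec" (3), from world to camera coordinates, as OpenCV has them. Camera axes: x right, y down, z forward; pixel columns grow to the right and rows downward; lengths in m; the calibration is good to about 2 mm. A picture is of the moment at which its call begins: read the wrist's pose just before it. camera_model takes no time and is no camera call; for the wrist camera it gives the pose at the moment of the call.
- close_job(): hands the job in; it is judged then, once.
The state is a dict: "t": time; "joint_pos": joint angles; "dq": joint speeds; "joint_torque": joint torques, N m; "tcp_pos": TCP position; "ee_rot": TCP orientation; "ft_force": force on the tool from outside, world axes, zero at the start; "ft_torque": the same for the moment, N m; "gripper_width": opening from 0.0 (shut) to 1.0 (fully open); "grip_force": force on a finger pad.
Only numpy, scipy, OpenCV 4.12 (cv2) and the standard library are available. Lean on these libraries where they do the work, as an engineer would, in place of code of your own. Each camera call takes 0.05 s, during which the arm holds its last target. There are 200 camera calls.

### The job

Charge the polisher with the soapstone seal blanks lying on the cork board: first push its red stop button down so that it latches, then tip all the plastic cones from the scoop into the bowl, then lay every blank in the bowl, and last twist the stop button clockwise so that it springs up again. Soapstone marks and chips: hold each blank with a light grip, no more than about 35 N, and set it down gently in the bowl without dropping it. Leave the empty scoop lying upright on its rubber mat, and leave the finished seals, bottles and pot where they stand.

Things in the scene. Friction and masses are not known exactly. Their poses are not given: they have to be found in the camera images.
- polisher: Bench vibratory polisher, fixed: round blue base and, on springs, an open round grey bowl, 272 mm across. Origin on the bowl's axis at table height, z up. Rim 183 mm above the table, flat bowl floor 123 mm above it; inside 224 mm across at the floor, 260 mm at the mouth. On the axis a hub with a wing nut, 48 mm across at its foot, 28 mm at its top, 47 mm above the bowl floor
- stop (a joint): depth to which the red mushroom stop button is pushed, m: 0 up, 0.0075 bottom. It yields at 3 to 4 N of downward push, clicks, and stays latched at about 0.0063 when let go. Its 2 N spring lifts it again only once the head is twisted
- stop_head (a joint): twist of the mushroom head, rad, clockwise seen from above positive, 0 to 0.9; a weak spring brings it slowly back to 0. A latched button is freed at about 0.55 rad; turn to about 0.8 to be sure. A tight hold on the head keeps it from rising, so let go after the twist
- stop_top (a point): centre of the top of the red mushroom head of the stop station, a grey and yellow box 78 x 78 x 58 mm fixed on the table before the polisher. Height 95 mm when up, 88 mm when latched. The head is 41 mm across; its straight side, gripped for the twist, lies 5 to 23 mm below its top; the box top 37 mm below (30 mm when latched)
- board: Cork board 200 x 220 x 8 mm, fixed on the table, on which the blanks lie. Origin under its centre
- mat: Black rubber mat 260 x 130 x 3 mm, fixed on the table, on which the scoop lies. Origin under its centre; x along its length
- scoop: Grey metal scoop with wooden handle, 200 g. Origin under the centre of its floor, z up, x towards the mouth. Pan floor 104 x 80 mm, 4 mm thick, sides 44 mm high, back 52 mm; at the mouth a lip rises at 23 degrees to 16 mm above the underside at x = +80 mm. Handle: bar along x from x = -52 to -161 mm, 22 mm wide (y), 32 to 52 mm above the underside; may be squeezed hard (60 to 100 N)
- scoop_grip (a point): point to hold the scoop: middle of the handle's section 82 mm behind the pan's centre, 42 mm above its underside
- cone1: White plastic polishing cone, 25 mm across its base, 22 mm high, 12 g; starts in the scoop. Origin in the middle of its base, z towards its tip
- cone2: White plastic polishing cone, 25 mm across its base, 22 mm high, 12 g; starts in the scoop. Origin in the middle of its base, z towards its tip
- cone3: White plastic polishing cone, 25 mm across its base, 22 mm high, 12 g; starts in the scoop. Origin in the middle of its base, z towards its tip
- cone4: White plastic polishing cone, 25 mm across its base, 22 mm high, 12 g; starts in the scoop. Origin in the middle of its base, z towards its tip
- cone5: White plastic polishing cone, 25 mm across its base, 22 mm high, 12 g; starts in the scoop. Origin in the middle of its base, z towards its tip
- cone6: White plastic polishing cone, 25 mm across its base, 22 mm high, 12 g; starts in the scoop. Origin in the middle of its base, z towards its tip
- blank1: Grey soapstone seal blank, a square bar 70 x 28 x 28 mm, about 145 g, lying on the cork board; two to four of the four are there (None: absent). Origin in the middle of its underside, x along its length; knocked, it may roll onto another side. Must not be squeezed with more than 40 N a finger, nor pressed on the bowl with more than 50 N, nor let fall from more than 30 mm
- blank2: Grey soapstone seal blank, a square bar 70 x 28 x 28 mm, about 145 g, lying on the cork board; two to four of the four are there (None: absent). Origin in the middle of its underside, x along its length; knocked, it may roll onto another side. Must not be squeezed with more than 40 N a finger, nor pressed on the bowl with more than 50 N, nor let fall from more than 30 mm
- blank3: Grey soapstone seal blank, a square bar 70 x 28 x 28 mm, about 145 g, lying on the cork board; two to four of the four are there (None: absent). Origin in the middle of its underside, x along its length; knocked, it may roll onto another side. Must not be squeezed with more than 40 N a finger, nor pressed on the bowl with more than 50 N, nor let fall from more than 30 mm
- blank4: Grey soapstone seal blank, a square bar 70 x 28 x 28 mm, about 145 g, lying on the cork board; two to four of the four are there (None: absent). Origin in the middle of its underside, x along its length; knocked, it may roll onto another side. Must not be squeezed with more than 40 N a finger, nor pressed on the bowl with more than 50 N, nor let fall from more than 30 mm
- seal1: Finished seal, reddish stone, 30 x 30 x 70 mm, standing beside the cork board. Origin under its centre. Bystander
- seal2: Finished seal, reddish stone, 30 x 30 x 70 mm, standing beside the cork board. Origin under its centre. Bystander
- pastepot: Small blue ceramic seal-paste pot, 68 mm across, 34 mm high, beyond the mat. Bystander
- ink: Black ink bottle with grey cap, 52 mm across, 115 mm high. Bystander
- glue: Black glue bottle with red cap, 56 mm across, 100 mm high. Bystander
Things that resemble listed ones, but are neither listed nor needed, are in the scene too. Leave any yellow look-alike of the blank2 alone.

How it is judged:
By the outcome, as a careful person would: the job done as asked, in the order asked, and still so for the second after the job is handed in, with the robot touching nothing.
Of blank1, blank2, blank3, blank4 only 2 to 4 are there at a start; the rules pass over those that are not, and their reading is None.
At some moment in a run one of blank1, blank2, blank3, blank4 may be knocked a few centimetres aside while the robot is not near it.
It also fails if it takes over 210 s, if anything falls off the work surface, if the arm or the gripper's body presses on something with over 40 N, if the wrist force passes 120 N, or if a joint passes its speed limit or range.

## Working session

There is one attempt and no reset: what is moved stays moved. The work goes in short steps, Python scripts to look and compute and a tool call to move; the robot and the scene stay as the last step left them, time stands still between calls to the robot, and variables do not carry over. Pictures are saved under pics/ and viewed, at most 14 in all, crops included, and the job is handed in when it is done.

Besides the shell and the picture viewer there is one more tool, called after "Emit:" by a JSON object that holds its "method" and its "body", one argument or row to a line. carry_out: Moves the arm, as the interface text tells. Its arguments: {"type":"object","properties":{"rows":{"type":"array","items":{"type":"object","properties":{"dx":{"type":"number"},"dy":{"type":"number"},"dz":{"type":"number"},"roll":{"type":"number"},"gripper":{"type":"number"}}}},"newtons":{"type":"number"}},"required":["rows"]}

```bash
mkdir -p pics; ls
cat > h.py <<'E'
import numpy as np, cv2
from plant import *
def ray(cam,u,v):
    R=cv2.Rodrigues(np.array(cam['rvec'],float))[0]; t=np.array(cam['tvec'],float).ravel()
    d=R.T@np.linalg.inv(np.array(cam['mtx']))@np.array([u,v,1.]); return -R.T@t,d
def onz(cam,u,v,z):
    o,d=ray(cam,u,v); return o+d*(z-o[2])/d[2]
def proj(cam,p):
    return cv2.projectPoints(np.array(p,float).reshape(-1,1,3),np.array(cam['rvec'],float),np.array(cam['tvec'],float),np.array(cam['mtx']),None)[0].reshape(-1,2)
E
python3 - <<'E'
from h import *
for n in ['top','scene']:
    cv2.imwrite(f'pics/{n}0.png',get_image(n)); c=camera_model(n); print(n,c['mtx'],ray(c,320,240))
s=get_state(); print(s)
E
```

```text
pics
top [[447.04724968   0.         316.53493899]
 [  0.         447.04724968 233.37094596]
 [  0.           0.           1.        ]] (array([ 0.33736485, -0.01329919,  1.19148183]), array([ 0.14482013,  0.00540904, -0.98958468]))
scene [[601.23170575   0.         317.53145756]
 [  0.         601.23170575 243.37773198]
 [  0.           0.           1.        ]] (array([1.00675727, 0.73596057, 1.35815769]), array([-0.32542908, -0.46814762, -0.82157296]))
{'t': 0.1, 'joint_pos': array([ 1.32202674e+00,  4.23730957e-01,  1.63056473e+00, -7.69360933e-08,
        1.08863023e+00, -1.89520942e-02]), 'dq': array([-0.00158377, -0.00347744, -0.00251396,  0.00045399,  0.00077206,
        0.00025403]), 'joint_torque': array([-1.85321028e-04, -5.45609200e+01, -2.74324250e+01,  6.46071509e-02,
        1.87843147e-02, -7.62971604e-05]), 'tcp_pos': array([0.14220167, 0.60811155, 0.22201953]), 'ee_rot': array([-8.89352370e-05,  1.14655994e-01,  9.93405033e-01, -6.60667986e-04]), 'ft_force': array([-1.14327775, -0.11261896, -0.06593977]), 'ft_torque': array([-0.0266414 , -0.01520154,  0.03975388]), 'grip_force': 0.0, 'gripper_width': 1.0014388443958735}
```

View pics/top0.png

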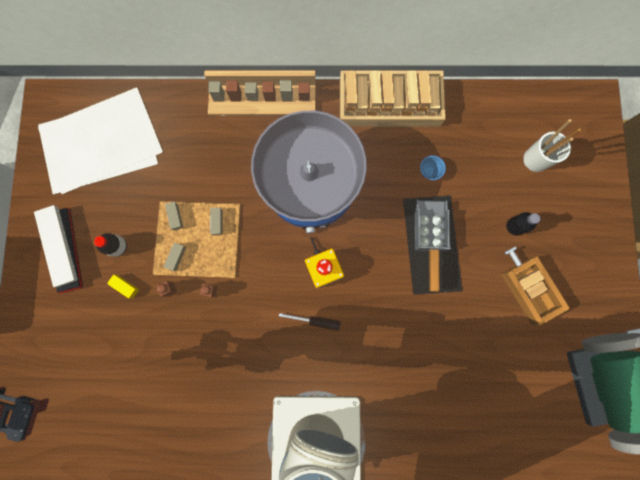

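View pics/scene0.png

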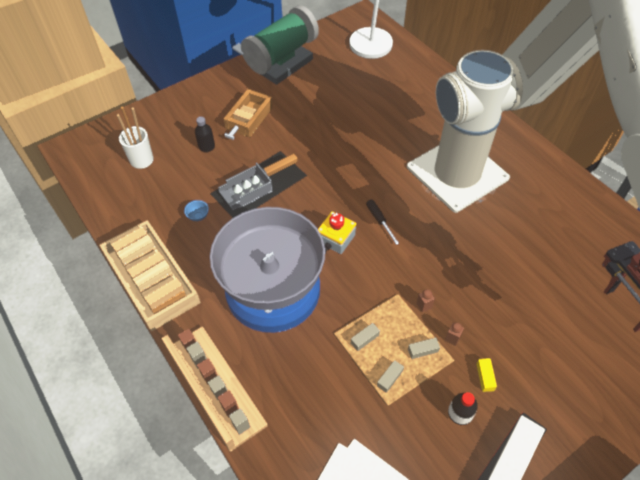

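The top view shows three grey blanks on the cork board at about (174,215), (216,221) and (174,256). The bowl is at (309,167), the red button at (324,267), and the scoop at (433,225) with its handle towards the robot at (434,270). The yellow look-alike is off the board at (122,287), and the seals are at (164,288) and (208,289).

```bash
cat >> h.py <<'E'
def blobs(im,lo,hi,roi,amin=15):
    x0,y0,x1,y1=roi; hsv=cv2.cvtColor(im,cv2.COLOR_BGR2HSV)
    m=np.zeros(im.shape[:2],np.uint8); m[y0:y1,x0:x1]=cv2.inRange(hsv,lo,hi)[y0:y1,x0:x1]
    cs=cv2.findContours(m,cv2.RETR_EXTERNAL,cv2.CHAIN_APPROX_NONE)[0]
    return sorted([c for c in cs if cv2.contourArea(c)>=amin],key=cv2.contourArea,reverse=True)
def cen(c):
    M=cv2.moments(c); return M['m10']/M['m00'],M['m01']/M['m00']
def yaw():  # world angle of tool y (mod 180), deg
    w,x,y,z=get_state()['ee_rot']; return np.degrees(np.arctan2(1-2*(x*x+z*z),2*(x*y-w*z)))
def go(p,yawdeg=None):
    """shift (cm) to bring TCP to p, and roll to bring tool-y world angle to yawdeg"""
    s=get_state(); a=np.radians(yaw()); ty=np.array([np.cos(a),np.sin(a)]); tx=np.array([-ty[1],ty[0]])
    d=np.array(p)-s['tcp_pos']; r=0
    if yawdeg is not None: r=-((yawdeg-np.degrees(a)+90)%180-90)
    return np.round([d[:2]@tx*100,d[:2]@ty*100,-d[2]*100,r],2)
E
python3 - <<'E'
from h import *
import plant
print([k for k in dir(plant) if not k.startswith('_')], getattr(plant,'grasp_offset',None))
im=cv2.imread('pics/top0.png'); c=camera_model('top')
for u,v,z,n in [(174,215,.036,'b'),(216,221,.036,'b'),(174,256,.036,'b'),(324,267,.095,'stop'),(433,225,.01,'pan'),(434,270,.05,'handle')]: print(n,onz(c,u,v,z).round(3))
for lo,hi in [((0,120,80),(8,255,255)),((172,120,80),(180,255,255))]:
    for k in blobs(im,lo,hi,(300,240,350,295),8): print('red',cen(k),cv2.contourArea(k),cv2.boundingRect(k))
hsv=cv2.cvtColor(im,cv2.COLOR_BGR2HSV)
for u,v in [(290,140),(174,215),(200,240),(309,125),(434,275),(420,285),(443,215)]: print((u,v),hsv[v,u])
# bowl: grey-violet blob
for k in blobs(im,(105,15,60),(140,90,200),(240,105,375,225),500)[:2]:
    h=cv2.convexHull(k); e=cv2.fitEllipse(h); print('bowl',e,onz(c,*e[0],.183).round(4),cv2.boundingRect(k))
cs=camera_model('scene'); ims=cv2.imread('pics/scene0.png')
for k in blobs(ims,(105,15,60),(140,90,200),(200,200,335,310),500)[:2]:
    e=cv2.fitEllipse(cv2.convexHull(k)); print('bowl scene',e,onz(cs,*e[0],.183).round(4))
E
```

```text
['IKError', 'camera_model', 'close_job', 'get_image', 'get_state', 'grasp_offset'] 0.0187
b [0.571 0.38  0.036]
b [0.556 0.268 0.036]
b [0.462 0.373 0.036]
stop [ 0.431 -0.018  0.095]
pan [ 0.553 -0.309  0.01 ]
handle [ 0.429 -0.298  0.05 ]
red (323.99441340782124, 266.5512104283054) 89.5 (317, 260, 15, 14)
(290, 140) [128   9 110]
(174, 215) [ 24  53 169]
(200, 240) [ 16 139 182]
(309, 125) [143  10 104]
(434, 275) [ 16 164 204]
(420, 285) [23 42 55]
(443, 215) [ 96  10 126]
bowl scene ((267.061279296875, 258.07989501953125), (102.06138610839844, 113.0660400390625), 82.87071990966797) [0.6713 0.036  0.183 ]
```

Run:
```python
from h import *
print(yaw(), go([.46,.32,.32],90))
c=camera_model('wrist'); print(ray(c,320,240), get_state()['tcp_pos'], c['mtx'][0])
im=cv2.imread('pics/top0.png'); c=camera_model('top')
m=cv2.inRange(cv2.cvtColor(im,cv2.COLOR_BGR2HSV),(0,0,60),(180,35,190)); r=np.zeros_like(m); r[108:222,245:372]=m[108:222,245:372]
k=max(cv2.findContours(r,0,1)[0],key=cv2.contourArea); e=cv2.fitEllipse(cv2.convexHull(k)); print(e,onz(c,*e[0],.183))
```

```text
76.8324306318593 [-37.51 -20.81  -9.8  -13.17]
(array([0.06371123, 0.62587763, 0.38272246]), array([ 0.27936489, -0.07109285, -0.95757435])) [0.14220167 0.60811155 0.22201953] [364.52434163   0.         321.62691008]
((308.5340881347656, 165.48898315429688), (110.30821990966797, 115.22887420654297), 86.79829406738281) [0.66123711 0.02018118 0.183     ]
```

Emit:
{"method": "carry_out", "body": {
  "rows": [
    {"dx":-3,"dy":-2,"dz":-2,"gripper":1},
    {"dx":-7,"dy":-4,"dz":-4},
    {"dx":-11,"dy":-6,"dz":-6},
    {"dx":-15,"dy":-8.2,"dz":-8},
    {"dx":-19,"dy":-10.4,"dz":-9.8}
  ]
}}

```text
validation failed for argument at $.ro...
```

Emit:
{"method": "carry_out", "body": {
  "rows": [
    {"dx":-4,"dy":-2.2,"roll":-3},
    {"dx":-8,"dy":-4.4,"roll":-6},
    {"dx":-12,"dy":-6.6,"roll":-9},
    {"dx":-16,"dy":-8.8,"roll":-12},
    {"dx":-18.5,"dy":-10.4,"roll":-13.2}
  ]
}}

```text
validation failed for argument at $.ro...
```

Emit:
{"method": "carry_out", "body": {
  "rows": [
    {"dx":0},
    {"dx":0}
  ]
}}

```text
validation failed for argument at $.ro...
```

Run:
```python
from h import *
print(get_state()['tcp_pos'],yaw(),get_state()['t']); cv2.imwrite('pics/w1.png',get_image('wrist'))
```

```text
[0.14220167 0.60811155 0.22201953] 76.8324306318593 0.1
```

View pics/w1.png

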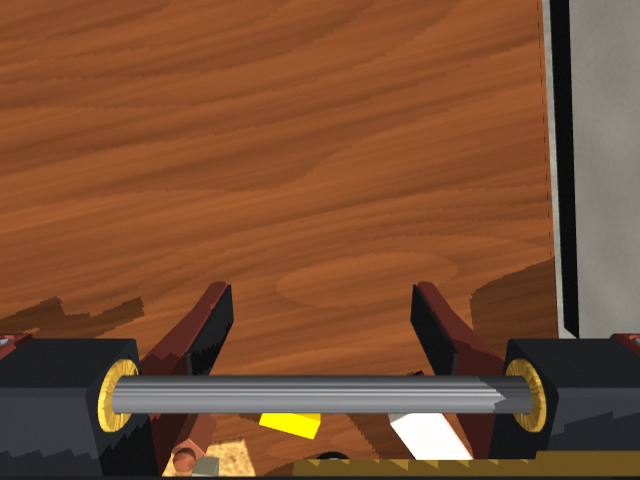

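The wrist view is from the start pose, because the moves were refused (every row needs all its fields). The fingers are at (220,330) and (430,330), and the image bottom points towards +x.

Emit:
{"method": "carry_out", "body": {
  "rows": [
    {"dx":-3,"dy":-2,"dz":-2,"roll":0,"gripper":1},
    {"dx":-7,"dy":-4,"dz":-4,"roll":0,"gripper":1},
    {"dx":-11,"dy":-6,"dz":-6,"roll":0,"gripper":1},
    {"dx":-15,"dy":-8.2,"dz":-8,"roll":0,"gripper":1},
    {"dx":-19,"dy":-10.4,"dz":-9.8,"roll":0,"gripper":1}
  ]
}}

```text
t: 0.65
tcp_pos: [0.3047, 0.4627, 0.3215]
ee_rot: [0.0, 0.114, 0.993, 0.0]
ft_force: [0.5, -0.3, 1.1]
gripper_width: 1.001
grip_force: 0.0
```

Emit:
{"method": "carry_out", "body": {
  "rows": [
    {"dx":-4,"dy":-2.2,"dz":0,"roll":-3,"gripper":1},
    {"dx":-8,"dy":-4.4,"dz":0,"roll":-6,"gripper":1},
    {"dx":-12,"dy":-6.6,"dz":0,"roll":-9,"gripper":1},
    {"dx":-16,"dy":-8.8,"dz":0,"roll":-12,"gripper":1},
    {"dx":-18.5,"dy":-10.4,"dz":0,"roll":-13.2,"gripper":1}
  ]
}}

```text
t: 1.15
tcp_pos: [0.4619, 0.3185, 0.3205]
ee_rot: [0.0, -0.0, 1.0, -0.0]
ft_force: [-0.6, 1.0, -0.0]
gripper_width: 1.0
grip_force: 0.0
```

Emit:
{"method": "carry_out", "body": {
  "rows": [
    {"dx":0,"dy":0,"dz":0,"roll":0,"gripper":1},
    {"dx":0,"dy":0,"dz":0,"roll":0,"gripper":1}
  ]
}}

```text
t: 1.35
tcp_pos: [0.4601, 0.3203, 0.3204]
ee_rot: [-0.0, 0.001, 1.0, -0.0]
ft_force: [-0.2, -0.9, -0.0]
gripper_width: 0.998
grip_force: 0.0
```

Emit:
{"method": "carry_out", "body": {
  "rows": [
    {"dx":0.6,"dy":-5,"dz":0,"roll":0,"gripper":1},
    {"dx":1.2,"dy":-10,"dz":0,"roll":0,"gripper":1},
    {"dx":1.8,"dy":-15,"dz":0,"roll":0,"gripper":1},
    {"dx":2.4,"dy":-19,"dz":0,"roll":0,"gripper":1},
    {"dx":2.9,"dy":-23,"dz":0,"roll":0,"gripper":1}
  ]
}}

```text
t: 1.85
tcp_pos: [0.43, 0.0903, 0.3207]
ee_rot: [0.0, -0.001, 1.0, 0.0]
ft_force: [-0.2, -0.4, 0.4]
gripper_width: 1.0
grip_force: 0.0
```

Emit:
{"method": "carry_out", "body": {
  "rows": [
    {"dx":0,"dy":-5,"dz":1,"roll":0,"gripper":1},
    {"dx":0,"dy":-9,"dz":3,"roll":0,"gripper":1},
    {"dx":0,"dy":-10.8,"dz":5,"roll":0,"gripper":1},
    {"dx":0,"dy":-10.8,"dz":7,"roll":0,"gripper":1},
    {"dx":0,"dy":-10.8,"dz":7,"roll":0,"gripper":1}
  ]
}}

```text
t: 2.35
tcp_pos: [0.4293, -0.0167, 0.2487]
ee_rot: [-0.002, -0.0, 1.0, 0.0]
ft_force: [-0.7, 0.3, 0.3]
gripper_width: 0.997
grip_force: 0.0
```

Emit:
{"method": "carry_out", "body": {
  "rows": [
    {"dx":0,"dy":0,"dz":0,"roll":0,"gripper":1}
  ]
}}

```text
t: 2.45
tcp_pos: [0.4312, -0.0164, 0.2509]
ee_rot: [-0.0, -0.001, 1.0, 0.0]
ft_force: [-1.0, 0.3, 0.5]
gripper_width: 0.999
grip_force: 0.0
```

Run:
```python
from h import *
c=camera_model('wrist'); im=get_image('wrist'); cv2.imwrite('pics/w2.png',im); s=get_state(); print(s['tcp_pos'],yaw())
print(proj(c,s['tcp_pos']),proj(c,[.431,-.018,.095]))
hsv=cv2.cvtColor(im,cv2.COLOR_BGR2HSV)
m=cv2.inRange(hsv,(0,150,70),(8,255,255))|cv2.inRange(hsv,(172,150,70),(180,255,255))
for k in sorted(cv2.findContours(m,0,1)[0],key=cv2.contourArea)[-3:]: print(cv2.contourArea(k),cv2.boundingRect(k),cen(k),onz(c,*cen(k),.09))
```

```text
[ 0.43171571 -0.01643414  0.25143968] 90.12363079961422
[[323.2632802  305.02255024]] [[320.66483027 224.22244736]]
677.0 (141, 338, 54, 31) (163.98941408173312, 353.5125553914328) [ 0.5681714  -0.17739559  0.09      ]
1365.5 (418, 281, 86, 81) (452.30733553033076, 319.51238862443546) [0.5290382  0.11208814 0.09      ]
1434.5 (299, 200, 43, 45) (320.1110723829441, 222.08249099570116) [ 0.43026799 -0.01851313  0.09      ]
```

View pics/w2.png

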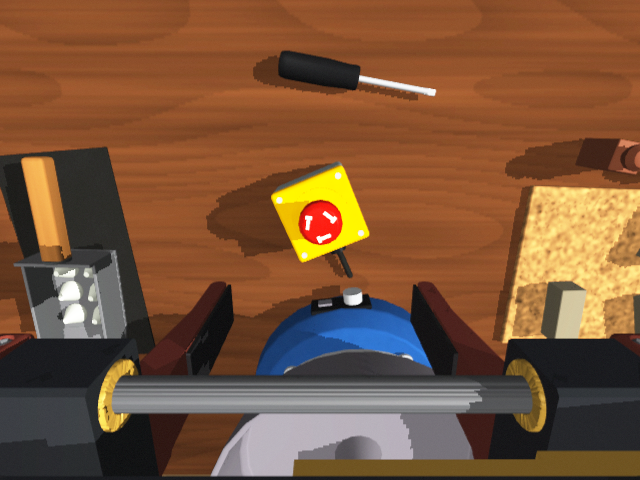

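The wrist view puts the red head at (320,222), so the stop top is at (0.430, -0.018). The scoop handle is at the left at (45,205), and the board is at the right.

Emit:
{"method": "carry_out", "body": {
  "rows": [
    {"dx":0.1,"dy":-0.2,"dz":3,"roll":0,"gripper":0},
    {"dx":0.1,"dy":-0.2,"dz":6,"roll":0,"gripper":0},
    {"dx":0.1,"dy":-0.2,"dz":9,"roll":0,"gripper":0},
    {"dx":0.1,"dy":-0.2,"dz":11.5,"roll":0,"gripper":0},
    {"dx":0.1,"dy":-0.2,"dz":13.5,"roll":0,"gripper":0}
  ]
}}

```text
t: 3.0
tcp_pos: [0.4311, -0.0185, 0.1155]
ee_rot: [0.001, -0.001, 1.0, -0.0]
ft_force: [-0.2, -0.2, -0.2]
gripper_width: 0.585
grip_force: 0.0
```

Emit:
{"method": "carry_out", "body": {
  "rows": [
    {"dx":0,"dy":0,"dz":0,"roll":0,"gripper":0},
    {"dx":0,"dy":0,"dz":1,"roll":0,"gripper":0},
    {"dx":0,"dy":0,"dz":1.8,"roll":0,"gripper":0},
    {"dx":0,"dy":0,"dz":2.3,"roll":0,"gripper":0},
    {"dx":0,"dy":0,"dz":2.7,"roll":0,"gripper":0}
  ]
}}

```text
t: 3.5
tcp_pos: [0.4308, -0.0194, 0.0888]
ee_rot: [0.001, -0.0, 1.0, -0.0]
ft_force: [-0.6, 0.6, 1.1]
gripper_width: 0.132
grip_force: 0.9
```

Emit:
{"method": "carry_out", "body": {
  "rows": [
    {"dx":0,"dy":0,"dz":0.2,"roll":0,"gripper":0},
    {"dx":0,"dy":0,"dz":0.2,"roll":0,"gripper":0},
    {"dx":0,"dy":0,"dz":0.2,"roll":0,"gripper":0}
  ]
}}

```text
t: 3.8
tcp_pos: [0.4309, -0.0195, 0.0873]
ee_rot: [0.001, -0.0, 1.0, -0.0]
ft_force: [1.0, 0.6, 6.7]
gripper_width: 0.007
grip_force: 3.2
```

Emit:
{"method": "carry_out", "body": {
  "rows": [
    {"dx":0,"dy":0,"dz":0.1,"roll":0,"gripper":0},
    {"dx":0,"dy":0,"dz":0.1,"roll":0,"gripper":0},
    {"dx":0,"dy":0,"dz":-3,"roll":0,"gripper":0},
    {"dx":0,"dy":0,"dz":-7,"roll":0,"gripper":0},
    {"dx":0,"dy":0,"dz":-12,"roll":0,"gripper":0.6}
  ]
}}

```text
t: 4.3
tcp_pos: [0.429, -0.0194, 0.2071]
ee_rot: [-0.002, -0.0, 1.0, 0.0]
ft_force: [1.6, -0.3, 0.6]
gripper_width: 0.063
grip_force: 0.0
```

Emit:
{"method": "carry_out", "body": {
  "rows": [
    {"dx":0,"dy":-5,"dz":0,"roll":0,"gripper":0.7},
    {"dx":0,"dy":-10,"dz":0,"roll":0,"gripper":0.7},
    {"dx":1,"dy":-15,"dz":0,"roll":0,"gripper":0.7},
    {"dx":3,"dy":-20,"dz":-1,"roll":0,"gripper":0.7},
    {"dx":5,"dy":-25,"dz":-2,"roll":0,"gripper":0.7}
  ]
}}

```text
t: 4.8
tcp_pos: [0.3832, -0.2616, 0.225]
ee_rot: [-0.0, -0.0, 1.0, 0.0]
ft_force: [1.2, 0.6, -0.7]
gripper_width: 0.512
grip_force: 0.0
```

Emit:
{"method": "carry_out", "body": {
  "rows": [
    {"dx":0,"dy":-2,"dz":0,"roll":0,"gripper":0.7},
    {"dx":0,"dy":-2,"dz":0,"roll":0,"gripper":0.7}
  ]
}}

```text
t: 5.0
tcp_pos: [0.384, -0.2825, 0.2252]
ee_rot: [0.001, 0.002, 1.0, -0.001]
ft_force: [-1.2, -0.2, -0.6]
gripper_width: 0.685
grip_force: 0.0
```

Run:
```python
from h import *
c=camera_model('wrist'); im=get_image('wrist'); cv2.imwrite('pics/w3.png',im); s=get_state(); print(s['tcp_pos'],yaw(),proj(c,s['tcp_pos']))
ts=get_image('top'); cv2.imwrite('pics/top1.png',ts); cv2.imwrite('pics/scene1.png',get_image('scene'))
for k in blobs(im,(10,90,110),(22,255,255),(200,100,460,340),200)[:4]: print(cv2.contourArea(k),cv2.boundingRect(k),cen(k),cv2.minAreaRect(k))
```

```text
[ 0.38385327 -0.28076403  0.22477641] 89.86559754821968 [[326.87448094 302.93034903]]
41215.0 (200, 100, 260, 240) (339.65849811961664, 191.351364794371) ((329.5000305175781, 219.49998474121094), (238.99996948242188, 258.99993896484375), 90.0)
2259.0 (295, 208, 24, 107) (305.9119079238601, 260.75962815405046) ((306.5, 261.0), (23.0, 106.0), 0.0)
```

View pics/w3.png

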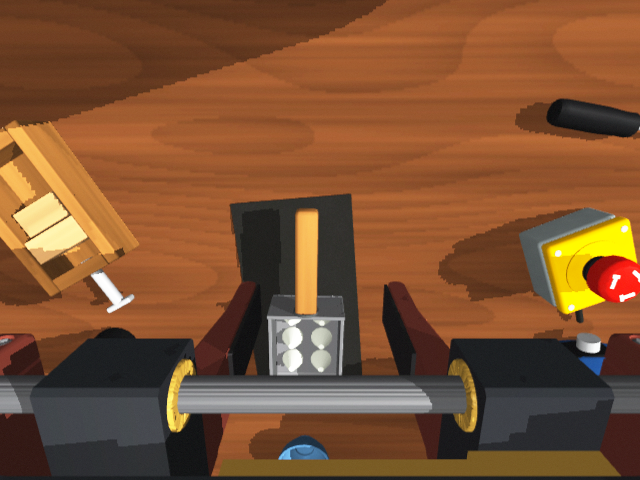

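The view shows the scoop lying on its mat: handle tail at (307,209), pan back wall at (306,313), and cones in the pan around (307,345).

Run:
```python
from h import *
c=camera_model('wrist'); im=cv2.imread('pics/w3.png')
k=blobs(im,(10,90,110),(22,255,255),(285,200,330,330),200)[0][:,0]
for v in (212,225,250,280,300):
    r=k[k[:,1]==v][:,0]; a,b=r.min(),r.max()+1; print(v,a,b,onz(c,a,v,.055).round(4),onz(c,b,v,.055).round(4))
print('tail',onz(c,307,208.5,.055),'back wall top',onz(c,306,297,.055))
for n in ('scene','top'):
    cc=camera_model(n)
    for i in (0,1):
        g=cv2.imread(f'pics/{n}{i}.png'); h=cv2.cvtColor(g,cv2.COLOR_BGR2HSV)
        m=cv2.inRange(h,(0,120,80),(8,255,255))|cv2.inRange(h,(172,120,80),(180,255,255)); u,v=map(int,proj(cc,[.43,-.018,.09])[0]); q=np.zeros_like(m); q[v-14:v+14,u-14:u+14]=m[v-14:v+14,u-14:u+14]
        M=cv2.moments(q,True); print(n,i,M['m00'],M['m10']/M['m00'],M['m01']/M['m00'],proj(cc,[[.43,-.018,.095],[.43,-.018,.088]]).round(1).tolist())
```

```text
212 296 318 [ 0.3756 -0.3033  0.055 ] [ 0.3755 -0.283   0.055 ]
225 295 318 [ 0.3879 -0.3045  0.055 ] [ 0.3879 -0.283   0.055 ]
250 295 318 [ 0.4125 -0.305   0.055 ] [ 0.4125 -0.2831  0.055 ]
280 295 317 [ 0.4434 -0.3056  0.055 ] [ 0.4434 -0.2841  0.055 ]
300 295 317 [ 0.465  -0.3061  0.055 ] [ 0.465  -0.2842  0.055 ]
tail [ 0.37225991 -0.29309241  0.055     ] back wall top [ 0.46167941 -0.29509957  0.055     ]
scene 0 146.0 336.7191780821918 220.96575342465752 [[336.2, 217.3], [336.1, 218.9]]
scene 1 147.0 336.7142857142857 220.96598639455783 [[336.2, 217.3], [336.1, 218.9]]
top 0 125.0 324.024 266.576 [[324.2, 267.4], [324.2, 267.6]]
top 1 123.0 323.9430894308943 266.6260162601626 [[324.2, 267.4], [324.2, 267.6]]
```

Run:
```python
from h import *
a=cv2.imread('pics/scene0.png')[195:255,300:370]; b=cv2.imread('pics/scene1.png')[195:255,300:370]
print(np.abs(a.astype(int)-b).sum(2).max(), (np.abs(a.astype(int)-b).sum(2)>60).sum())
cv2.imwrite('pics/cmp.png',cv2.resize(np.hstack([a,b]),None,fx=5,fy=5,interpolation=cv2.INTER_NEAREST))
```

```text
86 368
```

View pics/cmp.png

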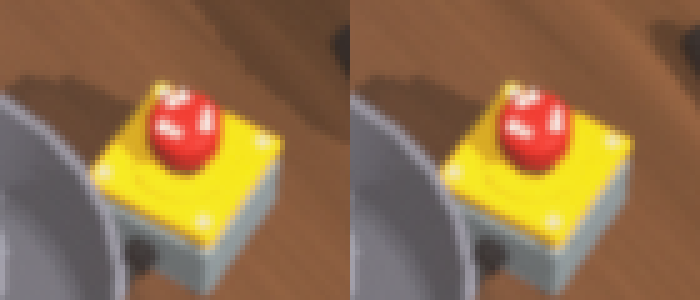

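The before/after crops show the red head at the same height (it hasn't latched), so I'll press it again, deeper.

Emit:
{"method": "carry_out", "body": {
  "rows": [
    {"dx":-1,"dy":5,"dz":0,"roll":0,"gripper":0},
    {"dx":-2,"dy":10,"dz":0,"roll":0,"gripper":0},
    {"dx":-3,"dy":15,"dz":0,"roll":0,"gripper":0},
    {"dx":-4,"dy":20,"dz":0,"roll":0,"gripper":0},
    {"dx":-4.6,"dy":25,"dz":0,"roll":0,"gripper":0}
  ]
}}

```text
t: 5.65
tcp_pos: [0.4293, -0.0308, 0.2248]
ee_rot: [0.0, -0.001, 1.0, 0.0]
ft_force: [1.4, -0.9, -0.9]
gripper_width: 0.281
grip_force: 0.0
```

Emit:
{"method": "carry_out", "body": {
  "rows": [
    {"dx":0,"dy":1.3,"dz":3,"roll":0,"gripper":0},
    {"dx":0,"dy":1.3,"dz":6,"roll":0,"gripper":0},
    {"dx":0,"dy":1.3,"dz":9,"roll":0,"gripper":0},
    {"dx":0,"dy":1.3,"dz":11.5,"roll":0,"gripper":0},
    {"dx":0,"dy":1.3,"dz":12.5,"roll":0,"gripper":0}
  ]
}}

```text
t: 6.15
tcp_pos: [0.4276, -0.0196, 0.0979]
ee_rot: [-0.002, -0.002, 1.0, 0.0]
ft_force: [0.4, 0.7, -0.1]
gripper_width: 0.003
grip_force: 0.0
```

Emit:
{"method": "carry_out", "body": {
  "rows": [
    {"dx":0,"dy":0,"dz":0.3,"roll":0,"gripper":0},
    {"dx":0,"dy":0,"dz":0.6,"roll":0,"gripper":0},
    {"dx":0,"dy":0,"dz":0.9,"roll":0,"gripper":0},
    {"dx":0,"dy":0,"dz":1.1,"roll":0,"gripper":0},
    {"dx":0,"dy":0,"dz":1.3,"roll":0,"gripper":0}
  ]
}}

```text
t: 6.65
tcp_pos: [0.4301, -0.0211, 0.0873]
ee_rot: [0.001, -0.0, 1.0, -0.0]
ft_force: [-0.9, 1.3, 4.9]
gripper_width: 0.004
grip_force: 2.5
```

Emit:
{"method": "carry_out", "body": {
  "rows": [
    {"dx":0,"dy":0,"dz":0.1,"roll":0,"gripper":0},
    {"dx":0,"dy":0,"dz":0.1,"roll":0,"gripper":0}
  ]
}}

```text
t: 6.85
tcp_pos: [0.4304, -0.0212, 0.087]
ee_rot: [0.001, -0.0, 1.0, -0.0]
ft_force: [-3.1, 1.3, 17.9]
gripper_width: 0.006
grip_force: 8.8
```

Emit:
{"method": "carry_out", "body": {
  "rows": [
    {"dx":0,"dy":0,"dz":-0.4,"roll":0,"gripper":0},
    {"dx":0,"dy":0,"dz":-0.4,"roll":0,"gripper":0},
    {"dx":0,"dy":0,"dz":-0.4,"roll":0,"gripper":0}
  ]
}}

```text
t: 7.15
tcp_pos: [0.4298, -0.0212, 0.0898]
ee_rot: [0.0, -0.0, 1.0, -0.0]
ft_force: [0.5, 0.2, 0.3]
gripper_width: 0.009
grip_force: 0.0
```

Emit:
{"method": "carry_out", "body": {
  "rows": [
    {"dx":0,"dy":0,"dz":-3,"roll":0,"gripper":0},
    {"dx":0,"dy":0,"dz":-8,"roll":0,"gripper":0},
    {"dx":0,"dy":-5,"dz":-12,"roll":0,"gripper":0},
    {"dx":0,"dy":-10,"dz":-13,"roll":0,"gripper":0.7},
    {"dx":2,"dy":-15,"dz":-13,"roll":0,"gripper":0.7}
  ]
}}

```text
t: 7.65
tcp_pos: [0.417, -0.1576, 0.2213]
ee_rot: [0.003, -0.001, 1.0, -0.001]
ft_force: [-0.1, -0.3, 0.1]
gripper_width: 0.151
grip_force: 0.0
```

Run:
```python
from h import *
s=get_state(); print(s['tcp_pos']); b=get_image('scene'); cv2.imwrite('pics/scene2.png',b)
for g in (cv2.imread('pics/scene0.png'),cv2.imread('pics/scene1.png'),b):
    h=cv2.cvtColor(g,cv2.COLOR_BGR2HSV); m=cv2.inRange(h,(0,120,80),(8,255,255))|cv2.inRange(h,(172,120,80),(180,255,255)); q=m[195:255,310:365]; M=cv2.moments(q,True); ys=np.where(q.any(1))[0]
    print(M['m00'],M['m10']/M['m00'],M['m01']/M['m00'],ys.min(),ys.max())
cv2.imwrite('pics/cmp2.png',cv2.resize(b[195:255,300:370],None,fx=6,fy=6,interpolation=cv2.INTER_NEAREST))
```

```text
[ 0.41701064 -0.15759299  0.22126254]
146.0 26.71917808219178 25.965753424657535 18 33
147.0 26.714285714285715 25.965986394557824 18 33
127.0 26.19685039370079 27.275590551181104 20 33
```

It's latched now: the head is 1.3 px lower and contact was lost at 0.0898. Next is the scoop, gripped 51 mm ahead of the handle's tail so that it can pivot freely.

Emit:
{"method": "carry_out", "body": {
  "rows": [
    {"dx":0,"dy":-4,"dz":0,"roll":0,"gripper":0.7},
    {"dx":-0.3,"dy":-8,"dz":2,"roll":0,"gripper":0.7},
    {"dx":-0.6,"dy":-12,"dz":5,"roll":0,"gripper":0.7},
    {"dx":-0.6,"dy":-13.6,"dz":8,"roll":1,"gripper":0.7},
    {"dx":-0.6,"dy":-13.6,"dz":11,"roll":1,"gripper":0.7}
  ]
}}

```text
t: 8.2
tcp_pos: [0.4207, -0.294, 0.1073]
ee_rot: [0.0, 0.01, 1.0, -0.0]
ft_force: [0.9, -0.8, 0.4]
gripper_width: 0.649
grip_force: 0.0
```

Emit:
{"method": "carry_out", "body": {
  "rows": [
    {"dx":0,"dy":0,"dz":0,"roll":0,"gripper":0.7}
  ]
}}

```text
t: 8.3
tcp_pos: [0.4179, -0.2903, 0.105]
ee_rot: [-0.003, 0.009, 1.0, 0.002]
ft_force: [0.1, 0.2, 0.1]
gripper_width: 0.693
grip_force: 0.0
```

Run:
```python
from h import *
s=get_state(); print(s['tcp_pos'],yaw(),go([.423,-.2942,.0263],89))
```

```text
[ 0.41791336 -0.29029114  0.10500744] 88.95137708192651 [-0.52 -0.38  7.87 -0.05]
```

Emit:
{"method": "carry_out", "body": {
  "rows": [
    {"dx":-0.3,"dy":-0.2,"dz":2.5,"roll":0,"gripper":0.7},
    {"dx":-0.4,"dy":-0.2,"dz":5,"roll":0,"gripper":0.7},
    {"dx":-0.4,"dy":-0.2,"dz":7,"roll":0,"gripper":0.7},
    {"dx":-0.4,"dy":-0.2,"dz":7.9,"roll":0,"gripper":0.7},
    {"dx":-0.4,"dy":-0.2,"dz":7.9,"roll":0,"gripper":0.7}
  ]
}}

```text
t: 8.8
tcp_pos: [0.4245, -0.2931, 0.0297]
ee_rot: [-0.001, 0.008, 1.0, 0.0]
ft_force: [0.0, -0.5, -0.4]
gripper_width: 0.698
grip_force: 0.0
```

Emit:
{"method": "carry_out", "body": {
  "newtons": 60,
  "rows": [
    {"dx":0,"dy":0,"dz":0,"roll":0,"gripper":0},
    {"dx":0,"dy":0,"dz":0,"roll":0,"gripper":0},
    {"dx":0,"dy":0,"dz":0,"roll":0,"gripper":0},
    {"dx":0,"dy":0,"dz":0,"roll":0,"gripper":0},
    {"dx":0,"dy":0,"dz":0,"roll":0,"gripper":0}
  ]
}}

```text
t: 9.3
tcp_pos: [0.4249, -0.2938, 0.0302]
ee_rot: [0.0, 0.008, 1.0, -0.0]
ft_force: [-0.6, -0.5, -0.5]
gripper_width: 0.284
grip_force: 0.3
```

Emit:
{"method": "carry_out", "body": {
  "rows": [
    {"dx":0,"dy":0,"dz":0,"roll":0,"gripper":0},
    {"dx":0,"dy":0,"dz":0,"roll":0,"gripper":0},
    {"dx":0,"dy":0,"dz":0,"roll":0,"gripper":0}
  ]
}}

```text
t: 9.6
tcp_pos: [0.4249, -0.2938, 0.03]
ee_rot: [0.0, 0.008, 1.0, -0.0]
ft_force: [-0.3, 0.4, 3.4]
gripper_width: 0.246
grip_force: 59.4
```

Emit:
{"method": "carry_out", "body": {
  "rows": [
    {"dx":0,"dy":0,"dz":-0.5,"roll":0,"gripper":0},
    {"dx":0,"dy":0,"dz":-1,"roll":0,"gripper":0},
    {"dx":0,"dy":0,"dz":-1.7,"roll":0,"gripper":0},
    {"dx":0,"dy":0,"dz":-2.5,"roll":0,"gripper":0},
    {"dx":0,"dy":0,"dz":-3,"roll":0,"gripper":0}
  ]
}}

```text
t: 10.1
tcp_pos: [0.4248, -0.2937, 0.0607]
ee_rot: [0.0, 0.008, 1.0, -0.0]
ft_force: [-0.2, -0.3, -2.7]
gripper_width: 0.247
grip_force: 59.4
```

Run:
```python
from h import *
s=get_state(); print(s['tcp_pos'],s['ft_force'],s['ft_torque'],s['gripper_width'])
a=get_image('scene'); cv2.imwrite('pics/scene3.png',a); w=get_image('wrist')
cv2.imwrite('pics/c3.png',np.hstack([cv2.resize(a[120:240,180:330],(500,400)),cv2.resize(w[180:480,160:460],(300,300)).copy() if 0 else cv2.resize(w[80:480,140:440],(300,400))]))
```

```text
[ 0.4248196  -0.29371851  0.06065121] [-0.19357067 -0.32791398 -2.6793835 ] [ 0.06035964  0.28910121 -0.03023723] 0.24700924496504992
```

View pics/c3.png

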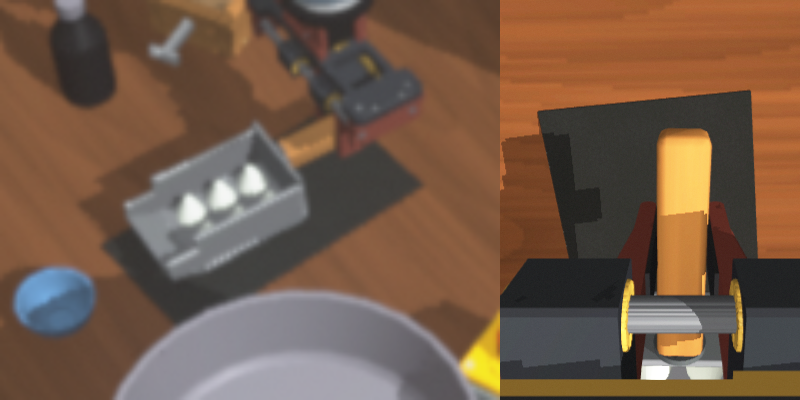

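The scoop is held level with the cones inside: full weight 2.7 N, torque 0.29 N·m. I'm carrying it to the near side of the bowl.

Emit:
{"method": "carry_out", "body": {
  "rows": [
    {"dx":0,"dy":0,"dz":-1,"roll":0,"gripper":0},
    {"dx":0,"dy":0,"dz":-3,"roll":0,"gripper":0},
    {"dx":0,"dy":0,"dz":-5.5,"roll":0,"gripper":0},
    {"dx":0,"dy":0,"dz":-8,"roll":0,"gripper":0},
    {"dx":0,"dy":0,"dz":-10.5,"roll":0,"gripper":0}
  ]
}}

```text
t: 10.7
tcp_pos: [0.4243, -0.2933, 0.166]
ee_rot: [-0.0, 0.008, 1.0, 0.0]
ft_force: [0.5, -0.5, -3.7]
gripper_width: 0.248
grip_force: 59.9
```

Emit:
{"method": "carry_out", "body": {
  "rows": [
    {"dx":0,"dy":0,"dz":-2.5,"roll":0,"gripper":0},
    {"dx":0,"dy":0,"dz":-5,"roll":0,"gripper":0},
    {"dx":0,"dy":0,"dz":-7.5,"roll":0,"gripper":0},
    {"dx":0,"dy":0,"dz":-9.5,"roll":0,"gripper":0},
    {"dx":0,"dy":0,"dz":-11,"roll":0,"gripper":0}
  ]
}}

```text
t: 11.2
tcp_pos: [0.4246, -0.2935, 0.2766]
ee_rot: [0.0, 0.008, 1.0, -0.0]
ft_force: [-0.3, -0.5, -2.7]
gripper_width: 0.247
grip_force: 59.9
```

Emit:
{"method": "carry_out", "body": {
  "rows": [
    {"dx":-0.2,"dy":1,"dz":0,"roll":0,"gripper":0},
    {"dx":-0.6,"dy":3,"dz":0,"roll":0,"gripper":0},
    {"dx":-1.0,"dy":5.5,"dz":0,"roll":0,"gripper":0},
    {"dx":-1.4,"dy":8,"dz":0,"roll":0,"gripper":0},
    {"dx":-1.9,"dy":10.5,"dz":0,"roll":0,"gripper":0}
  ]
}}

```text
t: 11.7
tcp_pos: [0.4445, -0.187, 0.2737]
ee_rot: [-0.001, 0.009, 1.0, 0.001]
ft_force: [1.2, -0.4, -3.6]
gripper_width: 0.247
grip_force: 59.9
```

Emit:
{"method": "carry_out", "body": {
  "rows": [
    {"dx":-0.5,"dy":2.7,"dz":0,"roll":0,"gripper":0},
    {"dx":-1,"dy":5.4,"dz":0,"roll":0,"gripper":0},
    {"dx":-1.5,"dy":8.1,"dz":0,"roll":0,"gripper":0},
    {"dx":-2,"dy":10.8,"dz":0,"roll":0,"gripper":0},
    {"dx":-2.5,"dy":13.5,"dz":0,"roll":0,"gripper":0}
  ]
}}

```text
t: 12.2
tcp_pos: [0.4717, -0.0525, 0.2737]
ee_rot: [-0.001, 0.008, 1.0, 0.0]
ft_force: [-0.2, -0.2, -3.0]
gripper_width: 0.249
grip_force: 59.9
```

Emit:
{"method": "carry_out", "body": {
  "rows": [
    {"dx":-0.4,"dy":2.5,"dz":0,"roll":0,"gripper":0},
    {"dx":-0.8,"dy":4.8,"dz":0,"roll":0,"gripper":0},
    {"dx":-1.2,"dy":6.5,"dz":0,"roll":0,"gripper":0},
    {"dx":-1.5,"dy":7.5,"dz":0,"roll":0,"gripper":0},
    {"dx":-1.6,"dy":7.8,"dz":0,"roll":0,"gripper":0}
  ]
}}

```text
t: 12.7
tcp_pos: [0.4895, 0.0245, 0.2741]
ee_rot: [-0.001, 0.008, 1.0, 0.0]
ft_force: [0.3, 0.2, -2.8]
gripper_width: 0.247
grip_force: 59.9
```

Run:
```python
from h import *
s=get_state(); print(s['tcp_pos'],s['ft_force'],s['ft_torque'],s['gripper_width'])
a=get_image('scene'); cv2.imwrite('pics/scene4.png',a); t=get_image('top'); cv2.imwrite('pics/top4.png',t)
cv2.imwrite('pics/c4.png',np.hstack([cv2.resize(a[160:310,180:340],(427,400)),cv2.resize(t[100:310,230:400],(324,400))]))
```

```text
[0.48950571 0.0244789  0.27405545] [ 0.26278088  0.2474588  -2.7913591 ] [-0.03355663  0.27039354  0.0120416 ] 0.24742530622449127
```

View pics/c4.png

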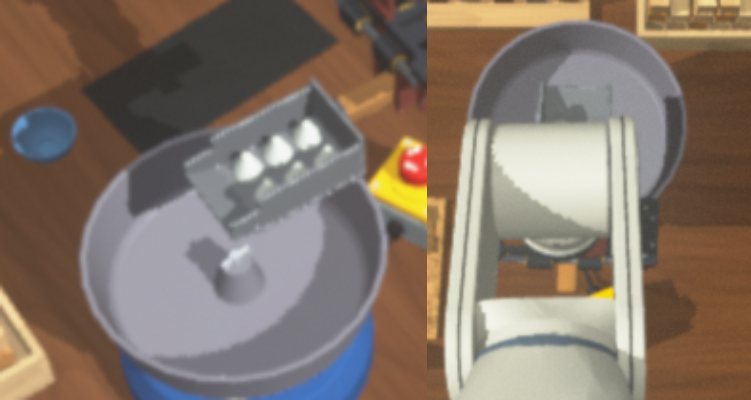

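The scoop hangs level over the near half of the bowl, with the mouth towards the hub and all the cones still in it. I'll ease the grip so it pitches down.

Emit:
{"method": "carry_out", "body": {
  "newtons": 30,
  "rows": [
    {"dx":0,"dy":0,"dz":0,"roll":0,"gripper":0},
    {"dx":0,"dy":0,"dz":0,"roll":0,"gripper":0}
  ]
}}

```text
t: 13.0
tcp_pos: [0.4898, 0.0227, 0.2747]
ee_rot: [-0.0, 0.009, 1.0, -0.0]
ft_force: [0.2, -1.3, -2.8]
gripper_width: 0.247
grip_force: 30.0
```

Emit:
{"method": "carry_out", "body": {
  "newtons": 20,
  "rows": [
    {"dx":0,"dy":0,"dz":0,"roll":0,"gripper":0},
    {"dx":0,"dy":0,"dz":0,"roll":0,"gripper":0}
  ]
}}

```text
t: 13.2
tcp_pos: [0.4901, 0.023, 0.2749]
ee_rot: [0.0, 0.009, 1.0, -0.0]
ft_force: [0.6, -0.3, -2.9]
gripper_width: 0.25
grip_force: 20.0
```

Run:
```python
from h import *
s=get_state(); print(s['tcp_pos'],s['ft_force'],s['ft_torque'],s['gripper_width'],s['grip_force'])
a=get_image('scene')[160:310,180:340]; b=cv2.imread('pics/scene4.png')[160:310,180:340]; print(np.abs(a.astype(int)-b).sum(2).max(),(np.abs(a.astype(int)-b).sum(2)>60).sum())
```

```text
[0.49014267 0.02297325 0.27491266] [ 0.55540468 -0.2714201  -2.88870522] [0.06671338 0.21793661 0.02676191] 0.2501370591914853 19.999649226665497
518 3312
```

Emit:
{"method": "carry_out", "body": {
  "newtons": 20,
  "rows": [
    {"dx":0,"dy":0,"dz":0,"roll":0,"gripper":0},
    {"dx":0,"dy":0,"dz":0,"roll":0,"gripper":0},
    {"dx":0,"dy":0,"dz":0,"roll":0,"gripper":0}
  ]
}}

```text
t: 13.55
tcp_pos: [0.4901, 0.0233, 0.2748]
ee_rot: [0.0, 0.008, 1.0, -0.0]
ft_force: [0.0, -0.2, -2.4]
gripper_width: 0.25
grip_force: 20.0
```

Run:
```python
from h import *
s=get_state(); print(s['tcp_pos'],s['ft_force'],s['ft_torque'],s['gripper_width'],s['grip_force'])
a=get_image('scene'); cv2.imwrite('pics/scene5.png',a); t=get_image('top')
cv2.imwrite('pics/c5.png',np.hstack([cv2.resize(a[160:310,180:340],(427,400)),cv2.resize(t[100:310,230:400],(324,400))]))
```

```text
[0.4901248  0.02332654 0.27484912] [ 0.02152509 -0.22796105 -2.36745096] [-0.07221255  0.07173229 -0.03391644] 0.2500965312086996 19.995708167552948
```

View pics/c5.png

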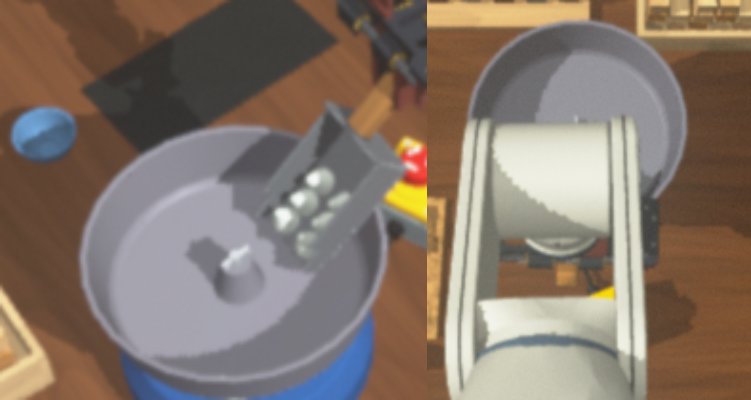

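The pan is pitched about 55° with its lip near the bowl floor, and the cones have slid to the mouth. I'll lift so they run out.

Emit:
{"method": "carry_out", "body": {
  "rows": [
    {"dx":0,"dy":0,"dz":-0.7,"roll":0,"gripper":0},
    {"dx":0,"dy":0,"dz":-1.5,"roll":0,"gripper":0},
    {"dx":-0.5,"dy":0,"dz":-2.5,"roll":0,"gripper":0},
    {"dx":-1,"dy":0,"dz":-3.5,"roll":0,"gripper":0},
    {"dx":-1,"dy":0,"dz":-3.5,"roll":0,"gripper":0}
  ]
}}

```text
t: 14.15
tcp_pos: [0.502, 0.0232, 0.3119]
ee_rot: [0.002, 0.008, 1.0, 0.0]
ft_force: [0.0, 0.5, -2.8]
gripper_width: 0.25
grip_force: 20.0
```

Run:
```python
from h import *
s=get_state(); print(s['tcp_pos'],s['ft_force'],s['ft_torque'],s['gripper_width'],s['grip_force'])
a=get_image('scene'); cv2.imwrite('pics/scene6.png',a); t=get_image('top')
cv2.imwrite('pics/c6.png',np.hstack([cv2.resize(a[160:310,180:340],(427,400)),cv2.resize(t[100:310,230:400],(324,400))]))
```

```text
[0.50197802 0.02323235 0.31192016] [ 0.04985426  0.47543209 -2.83549586] [-0.02878401  0.13686043  0.00034147] 0.25020383449788347 19.998896420001984
```

View pics/c6.png

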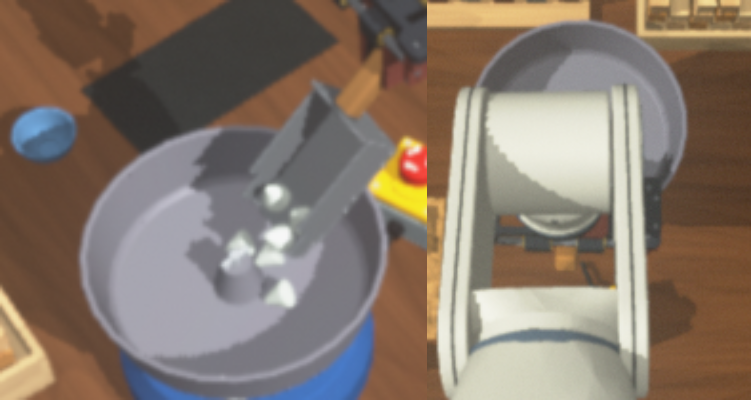

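The cones are running out next to the hub. I'll wait, steepen the pan a little, and check that it's empty.

Emit:
{"method": "carry_out", "body": {
  "newtons": 12,
  "rows": [
    {"dx":0,"dy":0,"dz":0,"roll":0,"gripper":0},
    {"dx":0,"dy":0,"dz":-1,"roll":0,"gripper":0},
    {"dx":0,"dy":0,"dz":-1.5,"roll":0,"gripper":0},
    {"dx":0,"dy":0,"dz":-2,"roll":0,"gripper":0},
    {"dx":0,"dy":0,"dz":-2,"roll":0,"gripper":0}
  ]
}}

```text
t: 14.75
tcp_pos: [0.5005, 0.0232, 0.3308]
ee_rot: [0.001, 0.008, 1.0, 0.0]
ft_force: [0.2, -0.2, -2.7]
gripper_width: 0.254
grip_force: 12.0
```

Emit:
{"method": "carry_out", "body": {
  "newtons": 20,
  "rows": [
    {"dx":0,"dy":0,"dz":0,"roll":0,"gripper":0},
    {"dx":0,"dy":0,"dz":-1,"roll":0,"gripper":0},
    {"dx":0,"dy":0,"dz":-2,"roll":0,"gripper":0}
  ]
}}

```text
t: 15.05
tcp_pos: [0.4998, 0.0232, 0.3502]
ee_rot: [-0.0, 0.008, 1.0, -0.0]
ft_force: [0.2, -0.1, -2.5]
gripper_width: 0.251
grip_force: 20.0
```

Run:
```python
from h import *
s=get_state(); print(s['tcp_pos'],s['ft_force'],s['ft_torque'],s['gripper_width'],s['grip_force'])
a=get_image('scene'); cv2.imwrite('pics/scene7.png',a)
cv2.imwrite('pics/c7.png',cv2.resize(a[140:310,190:340],None,fx=3.5,fy=3.5,interpolation=cv2.INTER_CUBIC))
```

```text
[0.49983354 0.02319021 0.35021779] [ 0.19801167 -0.08885629 -2.5248467 ] [0.04500758 0.0896193  0.02893792] 0.25103513175538594 19.99967873096466
```

View pics/c7.png

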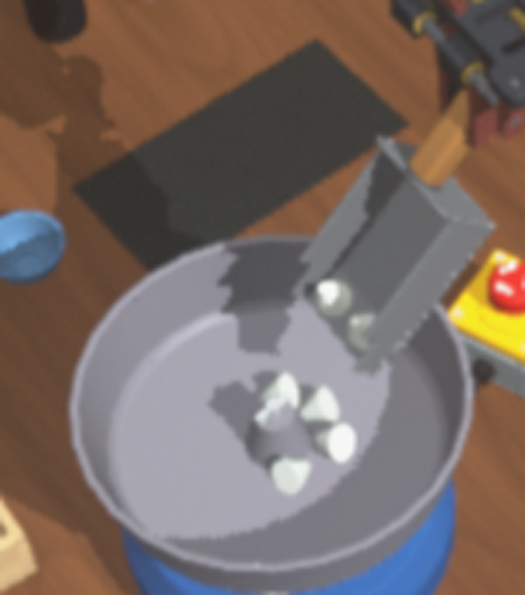

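Four cones lie around the hub at (280,390), (320,405), (340,440) and (290,475). Two remain on the lip at (330,295) and (360,330). I'll move forward over the bowl and swing the scoop steeper.

Emit:
{"method": "carry_out", "body": {
  "newtons": 20,
  "rows": [
    {"dx":-1,"dy":0,"dz":-0.5,"roll":0,"gripper":0},
    {"dx":-3,"dy":0,"dz":-1,"roll":0,"gripper":0},
    {"dx":-5,"dy":0,"dz":-1.5,"roll":0,"gripper":0},
    {"dx":-7,"dy":0,"dz":-1.5,"roll":0,"gripper":0},
    {"dx":-8.5,"dy":0,"dz":-1.5,"roll":0,"gripper":0}
  ]
}}

```text
t: 15.6
tcp_pos: [0.5869, 0.0217, 0.365]
ee_rot: [0.0, 0.008, 1.0, -0.0]
ft_force: [-0.5, -0.3, -2.8]
gripper_width: 0.248
grip_force: 20.0
```

Emit:
{"method": "carry_out", "body": {
  "newtons": 7,
  "rows": [
    {"dx":0,"dy":0,"dz":0,"roll":0,"gripper":0},
    {"dx":0,"dy":0,"dz":0,"roll":0,"gripper":0},
    {"dx":0,"dy":0,"dz":0,"roll":0,"gripper":0},
    {"dx":0,"dy":0,"dz":0,"roll":0,"gripper":0}
  ]
}}

```text
t: 16.0
tcp_pos: [0.5845, 0.0218, 0.3649]
ee_rot: [-0.0, 0.008, 1.0, 0.0]
ft_force: [0.3, -0.1, -2.4]
gripper_width: 0.251
grip_force: 7.0
```

Emit:
{"method": "carry_out", "body": {
  "newtons": 20,
  "rows": [
    {"dx":0,"dy":0,"dz":0,"roll":0,"gripper":0},
    {"dx":0,"dy":0,"dz":0,"roll":0,"gripper":0},
    {"dx":0,"dy":0,"dz":0,"roll":0,"gripper":0}
  ]
}}

```text
t: 16.3
tcp_pos: [0.5849, 0.0218, 0.3649]
ee_rot: [0.0, 0.008, 1.0, 0.0]
ft_force: [0.6, -0.6, -1.9]
gripper_width: 0.247
grip_force: 20.0
```

Run:
```python
from h import *
s=get_state(); print(s['tcp_pos'],s['ft_force'],s['ft_torque'],s['gripper_width'],s['grip_force'])
a=get_image('scene'); cv2.imwrite('pics/scene8.png',a)
cv2.imwrite('pics/c8.png',cv2.resize(a[140:310,190:340],None,fx=3.5,fy=3.5,interpolation=cv2.INTER_CUBIC))
```

```text
[0.58488882 0.0217938  0.36493982] [ 0.58005242 -0.55865634 -1.860886  ] [-0.00179801  0.07326769  0.00667465] 0.24749089229624727 19.999635815620422
```

View pics/c8.png

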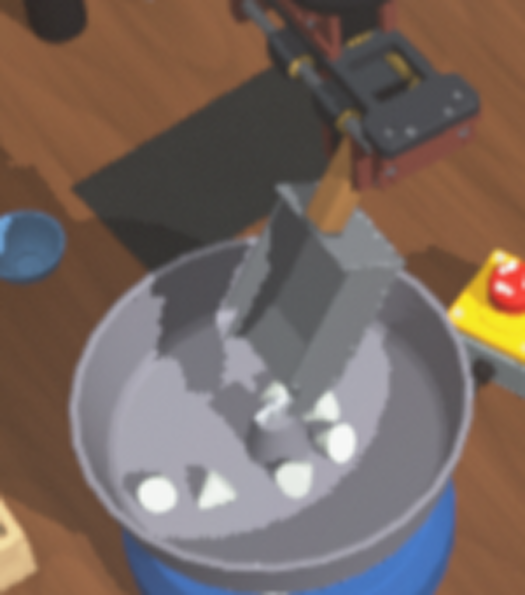

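All six cones are in the bowl and the scoop is empty (1.9 N). I'll lock the grip and carry it back over the mat.

Emit:
{"method": "carry_out", "body": {
  "newtons": 60,
  "rows": [
    {"dx":0,"dy":0,"dz":-1,"roll":0,"gripper":0},
    {"dx":0,"dy":0,"dz":-2.5,"roll":0,"gripper":0},
    {"dx":0,"dy":-1,"dz":-2.5,"roll":0,"gripper":0},
    {"dx":0.2,"dy":-3.5,"dz":-2.5,"roll":0,"gripper":0},
    {"dx":0.4,"dy":-7,"dz":-2.5,"roll":0,"gripper":0}
  ]
}}

```text
t: 16.85
tcp_pos: [0.5797, -0.0484, 0.3898]
ee_rot: [0.0, 0.007, 1.0, 0.0]
ft_force: [0.3, -0.3, -2.1]
gripper_width: 0.247
grip_force: 60.0
```

Emit:
{"method": "carry_out", "body": {
  "rows": [
    {"dx":0.2,"dy":-4,"dz":0,"roll":0,"gripper":0},
    {"dx":0.4,"dy":-8,"dz":0,"roll":0,"gripper":0},
    {"dx":0.5,"dy":-12,"dz":0,"roll":0,"gripper":0},
    {"dx":0.6,"dy":-16,"dz":0,"roll":0,"gripper":0},
    {"dx":0.8,"dy":-19.5,"dz":0,"roll":0,"gripper":0}
  ]
}}

```text
t: 17.35
tcp_pos: [0.5679, -0.2457, 0.3896]
ee_rot: [-0.0, 0.009, 1.0, -0.0]
ft_force: [1.4, 0.1, -2.2]
gripper_width: 0.248
grip_force: 60.0
```

Emit:
{"method": "carry_out", "body": {
  "rows": [
    {"dx":0.1,"dy":-3,"dz":2,"roll":0,"gripper":0},
    {"dx":0.1,"dy":-5,"dz":5,"roll":0,"gripper":0},
    {"dx":0.1,"dy":-5.3,"dz":9,"roll":0,"gripper":0},
    {"dx":0.1,"dy":-5.3,"dz":13,"roll":0,"gripper":0},
    {"dx":0.1,"dy":-5.3,"dz":16,"roll":0,"gripper":0}
  ]
}}

```text
t: 17.85
tcp_pos: [0.5651, -0.2966, 0.2269]
ee_rot: [-0.001, 0.009, 1.0, 0.0]
ft_force: [-0.5, 1.0, -0.9]
gripper_width: 0.245
grip_force: 60.0
```

Run:
```python
from h import *
s=get_state(); print(s['tcp_pos'],yaw(),s['ft_force'],s['ft_torque'],s['gripper_width'])
a=get_image('scene'); cv2.imwrite('pics/scene9.png',a); t=get_image('top'); cv2.imwrite('pics/top9.png',t)
c=camera_model('scene'); g=s['tcp_pos']+[0,0,.0187]
# predicted lip-corner pixels for pitch angles
for th in (55,65,75,85):
    r=np.radians(th); x=.19*np.cos(r)-.026*np.sin(r); z=-.19*np.sin(r)-.026*np.cos(r)
    bx=.058*np.cos(r)+.01*np.sin(r); bz=-.058*np.sin(r)+.01*np.cos(r)
    print(th,proj(c,[g+[x,.04,z],g+[x,-.04,z],g+[bx,.04,bz],g+[bx,-.04,bz]]).round(0).tolist())
u,v=map(int,proj(c,g)[0]); print(u,v); cv2.imwrite('pics/c9.png',cv2.resize(a[100:260,170:330],None,fx=3.7,fy=3.7,interpolation=cv2.INTER_CUBIC))
```

```text
[ 0.56510112 -0.29656417  0.22689235] 88.98050840464965 [-0.46036452  0.95628175 -0.89968362] [-0.04379238  0.09062091  0.00010475] 0.24465417231979242
55 [[218.0, 203.0], [204.0, 185.0], [226.0, 164.0], [211.0, 145.0]]
65 [[228.0, 201.0], [214.0, 183.0], [229.0, 164.0], [214.0, 146.0]]
75 [[239.0, 197.0], [224.0, 179.0], [232.0, 164.0], [217.0, 146.0]]
85 [[249.0, 192.0], [235.0, 174.0], [236.0, 163.0], [220.0, 145.0]]
230 136
```

Emit:
{"method": "carry_out", "body": {
  "rows": [
    {"dx":0,"dy":0,"dz":1,"roll":0,"gripper":0},
    {"dx":0,"dy":0,"dz":2,"roll":0,"gripper":0},
    {"dx":0,"dy":0,"dz":3,"roll":0,"gripper":0},
    {"dx":0,"dy":0,"dz":3.5,"roll":0,"gripper":0},
    {"dx":0,"dy":0,"dz":3.5,"roll":0,"gripper":0}
  ]
}}

```text
t: 18.45
tcp_pos: [0.5664, -0.2958, 0.1943]
ee_rot: [-0.0, 0.008, 1.0, 0.0]
ft_force: [0.5, 0.5, -2.4]
gripper_width: 0.243
grip_force: 60.0
```

Emit:
{"method": "carry_out", "body": {
  "newtons": 12,
  "rows": [
    {"dx":0,"dy":0,"dz":0.5,"roll":0,"gripper":0},
    {"dx":0,"dy":0,"dz":1,"roll":0,"gripper":0},
    {"dx":0,"dy":0,"dz":1,"roll":0,"gripper":0}
  ]
}}

```text
t: 18.75
tcp_pos: [0.5663, -0.2958, 0.1841]
ee_rot: [-0.0, 0.008, 1.0, 0.0]
ft_force: [0.6, 0.6, -3.1]
gripper_width: 0.247
grip_force: 12.0
```

Emit:
{"method": "carry_out", "body": {
  "newtons": 12,
  "rows": [
    {"dx":0,"dy":0,"dz":0.7,"roll":0,"gripper":0},
    {"dx":0,"dy":0,"dz":1.5,"roll":0,"gripper":0},
    {"dx":1.3,"dy":0,"dz":1.7,"roll":0,"gripper":0},
    {"dx":2.6,"dy":0,"dz":1.9,"roll":0,"gripper":0},
    {"dx":2.6,"dy":0,"dz":1.9,"roll":0,"gripper":0}
  ]
}}

```text
t: 19.25
tcp_pos: [0.5382, -0.2953, 0.1655]
ee_rot: [-0.001, 0.009, 1.0, 0.0]
ft_force: [-0.4, 0.5, -1.0]
gripper_width: 0.251
grip_force: 12.0
```

Run:
```python
from h import *
s=get_state(); print(s['tcp_pos'],s['ft_force'],s['ft_torque'],s['gripper_width'])
a=get_image('scene'); cv2.imwrite('pics/scene10.png',a)
cv2.imwrite('pics/c10.png',cv2.resize(a[100:260,170:330],None,fx=3.7,fy=3.7,interpolation=cv2.INTER_CUBIC))
c=camera_model('scene'); g=s['tcp_pos']+[0,0,.0147]
f=lambda p:((proj(c,p)-[170,100])*3.7).round(0).tolist()
for th in (50,60,70,80):
    r=np.radians(th); R=lambda x,y,z: g+[x*np.cos(r)+z*np.sin(r),y,-x*np.sin(r)+z*np.cos(r)]
    print(th,f([R(.19,.04,-.026),R(.19,-.04,-.026),R(.058,.04,.01),R(.058,-.04,.01)]))
```

```text
[ 0.53817583 -0.29534915  0.16553893] [-0.3961692   0.48546165 -0.99887514] [-0.02380349  0.01586343  0.00618671] 0.25099585884420567
50 [[204.0, 422.0], [151.0, 355.0], [249.0, 280.0], [193.0, 213.0]]
60 [[240.0, 416.0], [188.0, 350.0], [259.0, 282.0], [203.0, 216.0]]
70 [[277.0, 404.0], [224.0, 340.0], [270.0, 282.0], [214.0, 216.0]]
80 [[314.0, 388.0], [261.0, 324.0], [281.0, 281.0], [225.0, 214.0]]
```

View pics/c10.png

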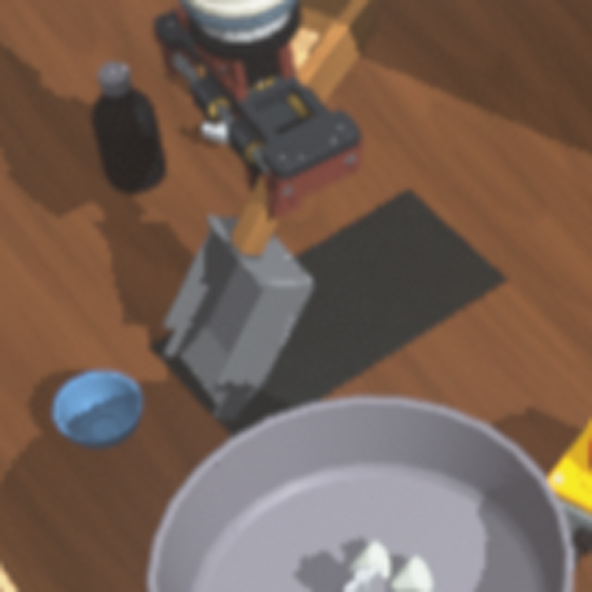

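The lip corners at (168,350) and (218,415) match a pitch of about 54°, with the lip at the mat's far edge. I'll level it by arcing back and down around the lip.

Emit:
{"method": "carry_out", "body": {
  "newtons": 12,
  "rows": [
    {"dx":1.5,"dy":0,"dz":0.9,"roll":0,"gripper":0},
    {"dx":3.2,"dy":0,"dz":2.2,"roll":0,"gripper":0},
    {"dx":4.5,"dy":0,"dz":3.5,"roll":0,"gripper":0},
    {"dx":5.8,"dy":0,"dz":4.8,"roll":0,"gripper":0},
    {"dx":6.8,"dy":0,"dz":6,"roll":0,"gripper":0}
  ]
}}

```text
t: 19.8
tcp_pos: [0.472, -0.2947, 0.106]
ee_rot: [0.0, 0.009, 1.0, -0.0]
ft_force: [-0.9, -0.5, 0.2]
gripper_width: 0.25
grip_force: 12.0
```

Emit:
{"method": "carry_out", "body": {
  "rows": [
    {"dx":0.7,"dy":0,"dz":1,"roll":0,"gripper":0},
    {"dx":1.3,"dy":0,"dz":1.9,"roll":0,"gripper":0},
    {"dx":2,"dy":0,"dz":2.8,"roll":0,"gripper":0},
    {"dx":2.6,"dy":0,"dz":3.6,"roll":0,"gripper":0},
    {"dx":2.6,"dy":0,"dz":3.6,"roll":0,"gripper":0}
  ]
}}

```text
t: 20.3
tcp_pos: [0.4456, -0.2935, 0.0687]
ee_rot: [-0.001, 0.009, 1.0, 0.001]
ft_force: [-0.9, 0.6, -1.4]
gripper_width: 0.249
grip_force: 12.0
```

Emit:
{"method": "carry_out", "body": {
  "rows": [
    {"dx":0.4,"dy":0,"dz":0.8,"roll":0,"gripper":0},
    {"dx":0.8,"dy":0,"dz":1.7,"roll":0,"gripper":0},
    {"dx":1.2,"dy":0,"dz":2.7,"roll":0,"gripper":0},
    {"dx":1.5,"dy":0,"dz":3.6,"roll":0,"gripper":0},
    {"dx":1.5,"dy":0,"dz":3.6,"roll":0,"gripper":0}
  ]
}}

```text
t: 20.8
tcp_pos: [0.4307, -0.2933, 0.0325]
ee_rot: [-0.001, 0.009, 1.0, 0.001]
ft_force: [0.9, 0.2, -1.1]
gripper_width: 0.251
grip_force: 12.0
```

Now I'll lower the last few millimetres until contact, watching the force.

Emit:
{"method": "carry_out", "body": {
  "rows": [
    {"dx":0,"dy":0,"dz":0.3,"roll":0,"gripper":0},
    {"dx":0,"dy":0,"dz":0.4,"roll":0,"gripper":0},
    {"dx":0,"dy":0,"dz":0.4,"roll":0,"gripper":0}
  ]
}}

```text
t: 21.1
tcp_pos: [0.4308, -0.2934, 0.0298]
ee_rot: [-0.001, 0.008, 1.0, 0.0]
ft_force: [-3.3, 0.1, 2.6]
gripper_width: 0.253
grip_force: 12.0
```

Run:
```python
from h import *
s=get_state(); print(s['tcp_pos'],s['ft_force'],s['ft_torque'],s['gripper_width'])
def meas(im,c):
    k=blobs(im,(10,90,110),(22,255,255),(270,195,345,330),200)
    for q in k[:3]: print(cv2.contourArea(q),cv2.boundingRect(q),onz(c,cen(q)[0],cv2.boundingRect(q)[1],.055))
c=camera_model('wrist'); im=get_image('wrist'); cv2.imwrite('pics/w11.png',im); meas(im,c)
b=cv2.inRange(cv2.cvtColor(im,cv2.COLOR_BGR2HSV),(0,0,0),(180,120,75)); b[330:]=0
k=max(cv2.findContours(b,0,1)[0],key=cv2.contourArea); p=cv2.approxPolyDP(k,6,True)[:,0]; print([(q.tolist(),onz(c,*q,.003)[:2].round(3).tolist()) for q in p])
```

```text
[ 0.43083239 -0.29342013  0.02981355] [-3.30372968  0.13103871  2.62574909] [ 0.01214272  0.49719006 -0.03255491] 0.25325408115342585
5875.0 (296, 195, 49, 135) [ 0.37342909 -0.29408024  0.055     ]
[([400, 167], [0.369, -0.253]), ([154, 190], [0.378, -0.38]), ([184, 328], [0.458, -0.374]), ([261, 329], [0.46, -0.33]), ([279, 284], [0.432, -0.318]), ([289, 280], [0.429, -0.312]), ([296, 284], [0.432, -0.309]), ([289, 329], [0.46, -0.314]), ([296, 329], [0.46, -0.31]), ([295, 193], [0.381, -0.307]), ([305, 183], [0.376, -0.302]), ([339, 183], [0.376, -0.284]), ([350, 195], [0.383, -0.279]), ([348, 282], [0.431, -0.28]), ([364, 284], [0.433, -0.271]), ([382, 329], [0.461, -0.26]), ([405, 329], [0.461, -0.246])]
```

Emit:
{"method": "carry_out", "body": {
  "newtons": 5,
  "rows": [
    {"dx":0,"dy":0,"dz":0,"roll":0,"gripper":0},
    {"dx":0,"dy":0,"dz":0,"roll":0,"gripper":0},
    {"dx":0,"dy":0,"dz":0,"roll":0,"gripper":0.35},
    {"dx":0,"dy":0,"dz":0,"roll":0,"gripper":0.6},
    {"dx":0,"dy":0,"dz":0,"roll":0,"gripper":0.6}
  ]
}}

```text
t: 21.65
tcp_pos: [0.4321, -0.2939, 0.0298]
ee_rot: [0.0, 0.008, 1.0, -0.0]
ft_force: [-0.2, -0.7, -0.4]
gripper_width: 0.483
grip_force: 0.0
```

Emit:
{"method": "carry_out", "body": {
  "rows": [
    {"dx":0,"dy":0,"dz":0,"roll":0,"gripper":0.6},
    {"dx":0,"dy":0,"dz":-3,"roll":0,"gripper":0.6},
    {"dx":1,"dy":0,"dz":-8,"roll":0,"gripper":0.6},
    {"dx":3,"dy":0,"dz":-13,"roll":0,"gripper":0.7},
    {"dx":5,"dy":0,"dz":-18,"roll":0,"gripper":0.7}
  ]
}}

```text
t: 22.15
tcp_pos: [0.3843, -0.2927, 0.2033]
ee_rot: [-0.0, 0.008, 1.0, 0.0]
ft_force: [0.8, 0.0, 1.0]
gripper_width: 0.694
grip_force: 0.0
```

Emit:
{"method": "carry_out", "body": {
  "rows": [
    {"dx":0,"dy":0,"dz":-2,"roll":0,"gripper":0.7},
    {"dx":0,"dy":0,"dz":-2,"roll":0,"gripper":0.7}
  ]
}}

```text
t: 22.35
tcp_pos: [0.3862, -0.2942, 0.2251]
ee_rot: [0.003, 0.009, 1.0, -0.002]
ft_force: [0.7, -0.4, 0.0]
gripper_width: 0.702
grip_force: 0.0
```

Run:
```python
from h import *
c=camera_model('wrist'); im=get_image('wrist'); cv2.imwrite('pics/w12.png',im); s=get_state(); print(s['tcp_pos'])
for q in blobs(im,(10,90,110),(22,255,255),(270,170,350,335),200)[:3]:
    x,y,w,h=cv2.boundingRect(q); print(cv2.contourArea(q),(x,y,w,h),onz(c,x+w/2,y,.055))
    k=q[:,0]
    for v in range(y+10,y+h,15):
        r=k[k[:,1]==v][:,0]; print(v,r.min(),r.max()+1,onz(c,r.min(),v,.055)[:2].round(4),onz(c,r.max()+1,v,.055)[:2].round(4))
b=cv2.inRange(cv2.cvtColor(im,cv2.COLOR_BGR2HSV),(0,0,0),(180,120,75)); b[330:]=0
k=max(cv2.findContours(b,0,1)[0],key=cv2.contourArea); p=cv2.approxPolyDP(k,8,True)[:,0]; print([(q.tolist(),onz(c,*q,.003)[:2].round(3).tolist()) for q in p])
t=get_image('top'); cv2.imwrite('pics/top12.png',t); cv2.imwrite('pics/c12.png',np.hstack([im[150:480,180:460],cv2.resize(t[180:310,390:480],(228,330))]))
```

```text
[ 0.38550729 -0.29350104  0.22306761]
2228.5 (313, 206, 23, 107) [ 0.37339608 -0.29289441  0.055     ]
216 313 336 [ 0.3827 -0.3037] [ 0.383  -0.2824]
231 313 336 [ 0.3971 -0.3041] [ 0.3975 -0.2824]
246 313 336 [ 0.412  -0.3044] [ 0.4123 -0.2825]
261 313 336 [ 0.4272 -0.3048] [ 0.4276 -0.2826]
276 314 336 [ 0.4428 -0.3042] [ 0.4432 -0.2827]
291 314 336 [ 0.4589 -0.3046] [ 0.4592 -0.2828]
306 314 335 [ 0.4754 -0.305 ] [ 0.4757 -0.2839]
1920.0 (270, 170, 80, 29) [ 0.34044374 -0.3053671   0.055     ]
180 270 350 [ 0.3487 -0.3417] [ 0.35   -0.2695]
195 270 308 [ 0.3624 -0.3425] [ 0.3629 -0.3078]
[([361, 191], [0.369, -0.254]), ([242, 203], [0.38, -0.381]), ([255, 286], [0.476, -0.374]), ([236, 329], [0.531, -0.4]), ([256, 329], [0.532, -0.377]), ([260, 317], [0.516, -0.371]), ([263, 329], [0.532, -0.368]), ([286, 329], [0.532, -0.341]), ([289, 303], [0.498, -0.336]), ([316, 313], [0.511, -0.305]), ([300, 294], [0.487, -0.323]), ([312, 292], [0.484, -0.309]), ([316, 205], [0.383, -0.302]), ([336, 208], [0.387, -0.281]), ([336, 292], [0.485, -0.281]), ([359, 293], [0.487, -0.255]), ([371, 329], [0.534, -0.24])]
```

The scoop is flat on its mat again: the handle edges are parallel at z = 0.055 and the tail is at x = 0.373. Next, the blanks.

Emit:
{"method": "carry_out", "body": {
  "rows": [
    {"dx":-0.5,"dy":2,"dz":-2,"roll":0,"gripper":0.7},
    {"dx":-1.5,"dy":6,"dz":-4,"roll":0,"gripper":0.7},
    {"dx":-2.5,"dy":10.5,"dz":-6,"roll":0,"gripper":0.7},
    {"dx":-3.5,"dy":15,"dz":-8,"roll":0,"gripper":0.7},
    {"dx":-4.8,"dy":19.5,"dz":-9.7,"roll":0,"gripper":0.7}
  ]
}}

```text
t: 22.95
tcp_pos: [0.4356, -0.0971, 0.3175]
ee_rot: [-0.001, 0.009, 1.0, 0.0]
ft_force: [1.0, 0.0, -0.2]
gripper_width: 0.699
grip_force: 0.0
```

Emit:
{"method": "carry_out", "body": {
  "rows": [
    {"dx":-1.2,"dy":4.5,"dz":0,"roll":0,"gripper":0.7},
    {"dx":-2.4,"dy":9,"dz":0,"roll":0,"gripper":0.7},
    {"dx":-3.6,"dy":13.5,"dz":0,"roll":0,"gripper":0.7},
    {"dx":-4.8,"dy":18,"dz":0,"roll":0,"gripper":0.7},
    {"dx":-6,"dy":22.5,"dz":0,"roll":0,"gripper":0.7}
  ]
}}

```text
t: 23.45
tcp_pos: [0.4995, 0.1271, 0.3162]
ee_rot: [-0.002, 0.008, 1.0, -0.0]
ft_force: [0.2, -0.7, 0.1]
gripper_width: 0.696
grip_force: 0.0
```

Emit:
{"method": "carry_out", "body": {
  "rows": [
    {"dx":-1.2,"dy":4.5,"dz":0,"roll":-1,"gripper":0.7},
    {"dx":-2.4,"dy":9,"dz":0,"roll":-1,"gripper":0.7},
    {"dx":-3.5,"dy":13.5,"dz":0,"roll":-1,"gripper":0.7},
    {"dx":-4.5,"dy":18,"dz":0,"roll":-1,"gripper":0.7},
    {"dx":-4.5,"dy":19.7,"dz":0,"roll":-1,"gripper":0.7}
  ]
}}

```text
t: 23.95
tcp_pos: [0.5481, 0.3248, 0.3151]
ee_rot: [-0.002, -0.002, 1.0, -0.001]
ft_force: [-0.4, -0.2, 0.1]
gripper_width: 0.698
grip_force: 0.0
```

Emit:
{"method": "carry_out", "body": {
  "rows": [
    {"dx":0,"dy":0,"dz":0,"roll":0,"gripper":0.7},
    {"dx":0,"dy":0,"dz":0,"roll":0,"gripper":0.7},
    {"dx":0,"dy":0,"dz":0,"roll":0,"gripper":0.7}
  ]
}}

```text
t: 24.25
tcp_pos: [0.5478, 0.3197, 0.3178]
ee_rot: [-0.001, 0.0, 1.0, -0.001]
ft_force: [-0.6, 0.7, 0.0]
gripper_width: 0.702
grip_force: 0.0
```

```bash
cat >> h.py <<'E'
def blanks(name,show=True):
    """grey bars on the cork: top-face rectangles at z=.036 -> centre, length dir angle deg"""
    c=camera_model(name); im=get_image(name); hsv=cv2.cvtColor(im,cv2.COLOR_BGR2HSV); cv2.imwrite('pics/b_%s_%.2f.png'%(name,get_state()['t']),im)
    q=proj(c,[[.41,.22,.03],[.65,.22,.03],[.65,.47,.03],[.41,.47,.03]]).astype(np.int32)
    roi=np.zeros(im.shape[:2],np.uint8); cv2.fillConvexPoly(roi,q,255)
    return c,im,hsv,roi
E
python3 - <<'E'
from h import *
c,im,hsv,roi=blanks('wrist'); s=get_state(); print(s['tcp_pos'],yaw(),s['t'])
print(proj(c,[[.571,.38,.036],[.556,.268,.036],[.462,.373,.036],[.42,.25,0],[.65,.25,0]]).round(0).tolist())
m=cv2.inRange(hsv,(12,8,60),(45,85,235))&roi; m=cv2.morphologyEx(m,cv2.MORPH_OPEN,np.ones((3,3)))
for k in cv2.findContours(m,0,1)[0]:
    if cv2.contourArea(k)>250: 
        u,v=cen(k); print(cv2.contourArea(k),cv2.minAreaRect(k),onz(c,u,v,.03)[:2].round(3),hsv[int(v),int(u)])
cv2.imwrite('pics/m13.png',np.vstack([cv2.resize(im,(400,300)),cv2.resize(cv2.cvtColor(m,8),(400,300))]))
E
```

```text
[0.54803913 0.31966565 0.31826169] 89.95878740935022 24.3
[[371.0, 218.0], [281.0, 206.0], [369.0, 126.0], [265.0, 90.0], [273.0, 267.0]]
1119.5 ((373.5294494628906, 216.61766052246094), (53.84291076660156, 22.55581283569336), 75.96376037597656) [0.571 0.384] [ 21  64 163]
1235.5 ((282.87835693359375, 204.67478942871094), (56.54115295410156, 23.747283935546875), 86.18592071533203) [0.556 0.27 ] [ 22  65 165]
1400.5 ((370.33245849609375, 124.57372283935547), (24.025009155273438, 62.65142822265625), 21.250505447387695) [0.46  0.376] [ 22  63 169]
```

```bash
cat >> h.py <<'E'
def find(name='wrist'):
    c,im,hsv,roi=blanks(name); amin=250 if name=='wrist' else 60
    m=cv2.inRange(hsv,(12,8,60),(45,85,235))&roi
    if name=='wrist': m=cv2.morphologyEx(m,cv2.MORPH_OPEN,np.ones((3,3)))
    out=[]
    for k in cv2.findContours(m,0,1)[0]:
        if cv2.contourArea(k)<amin: continue
        w=np.float32([onz(c,u,v,.036)[:2]*1000 for u,v in k[:,0]]); (x,y),(a,b),t=cv2.minAreaRect(w)
        if a<b: t+=90
        out.append((round(x/1000,4),round(y/1000,4),round(max(a,b)),round(min(a,b)),round((t+90)%180-90,1)))
    return out
E
python3 - <<'E'
from h import *
for n in ('wrist','top','scene'): print(n,find(n))
c=camera_model('top'); print('glue',onz(c,100,243,.1),'seals',onz(c,164,288,.07),onz(c,208,289,.07))
for n in ('top0','top12'):
    im=cv2.imread(f'pics/{n}.png'); m=cv2.inRange(cv2.cvtColor(im,cv2.COLOR_BGR2HSV),(0,0,60),(180,35,190)); r=np.zeros_like(m); r[108:222,245:372]=m[108:222,245:372]
    k=max(cv2.findContours(r,0,1)[0],key=cv2.contourArea); e=cv2.fitEllipse(cv2.convexHull(k)); print(e,onz(c,*e[0],.183))
# cones in bowl, latest unobstructed scene image
im=cv2.imread('pics/scene12.png') if 0 else get_image('scene'); cs=camera_model('scene')
for k in blobs(im,(0,0,195),(180,45,255),(205,205,335,300),6): print('cone',cen(k),cv2.contourArea(k),onz(cs,*cen(k),.132)[:2].round(3))
E
```

```text
wrist [(0.5702, 0.3835, 69, 27, 16.3), (0.5553, 0.2711, 70, 29, 2.4), (0.4616, 0.3749, 68, 28, -20.1)]
top [(0.5558, 0.269, 70, 29, 2.4), (0.5312, 0.4097, 238, 123, 0.2)]
scene [(0.5727, 0.3881, 77, 31, 16.4), (0.4634, 0.3804, 75, 38, -19.4), (0.5584, 0.2751, 76, 36, 2.7)]
glue [0.48647649 0.5381124  0.1       ] seals [0.37788155 0.38245131 0.07      ] [0.37617388 0.27189524 0.07      ]
((308.5340881347656, 165.48898315429688), (110.30821990966797, 115.22887420654297), 86.79829406738281) [0.66123711 0.02018118 0.183     ]
((308.4970397949219, 165.45201110839844), (110.29064178466797, 115.25443267822266), 85.4059066772461) [0.66132677 0.02026895 0.183     ]
cone (274.19877675840974, 276.697247706422) 54.5 [0.671 0.06 ]
cone (239.86666666666665, 267.70588235294116) 42.5 [ 0.725 -0.009]
cone (251.17351598173514, 280.53881278538813) 36.5 [0.722 0.037]
cone (269.2962962962963, 252.82716049382714) 13.5 [ 0.644 -0.004]
```

Emit:
{"method": "carry_out", "body": {
  "newtons": 20,
  "rows": [
    {"dx":-1,"dy":2,"dz":3,"roll":-5,"gripper":0.6},
    {"dx":-2.2,"dy":4.5,"dz":7,"roll":-11,"gripper":0.6},
    {"dx":-2.2,"dy":6.4,"dz":11.5,"roll":-16.3,"gripper":0.6},
    {"dx":-2.2,"dy":6.4,"dz":16,"roll":-16.3,"gripper":0.6},
    {"dx":-2.2,"dy":6.4,"dz":20.5,"roll":-16.3,"gripper":0.6}
  ]
}}

```text
t: 25.0
tcp_pos: [0.5702, 0.3854, 0.1122]
ee_rot: [0.0, -0.142, 0.99, 0.0]
ft_force: [0.6, 1.1, -1.3]
gripper_width: 0.598
grip_force: 0.0
```

Emit:
{"method": "carry_out", "body": {
  "rows": [
    {"dx":0,"dy":0,"dz":2,"roll":0,"gripper":0.6},
    {"dx":0,"dy":0,"dz":3,"roll":0,"gripper":0.6},
    {"dx":0,"dy":0,"dz":3,"roll":0,"gripper":0.6}
  ]
}}

```text
t: 25.3
tcp_pos: [0.5698, 0.3845, 0.0826]
ee_rot: [-0.001, -0.142, 0.99, -0.0]
ft_force: [0.2, 0.5, -0.6]
gripper_width: 0.602
grip_force: 0.0
```

Run:
```python
from h import *
s=get_state(); print(s['tcp_pos'],yaw(),s['joint_pos'],go([.570,.3835,.011],106.3))
```

```text
[0.56984345 0.38454779 0.0826416 ] 106.3088667128606 [ 5.76333825e-01  6.77162309e-01  1.55495910e+00 -3.24651158e-05
  9.11246101e-01 -1.27908555e+00] [ 0.01 -0.1   7.16  0.01]
```

Emit:
{"method": "carry_out", "body": {
  "newtons": 20,
  "rows": [
    {"dx":0,"dy":-0.1,"dz":2.5,"roll":0,"gripper":0.6},
    {"dx":0,"dy":-0.1,"dz":5,"roll":0,"gripper":0.6},
    {"dx":0,"dy":-0.1,"dz":6.5,"roll":0,"gripper":0.6},
    {"dx":0,"dy":-0.1,"dz":7.1,"roll":0,"gripper":0.6},
    {"dx":0,"dy":-0.1,"dz":7.1,"roll":0,"gripper":0.6}
  ]
}}

```text
t: 25.8
tcp_pos: [0.5707, 0.3843, 0.0129]
ee_rot: [0.0, -0.142, 0.99, 0.0]
ft_force: [0.1, 0.8, -0.0]
gripper_width: 0.598
grip_force: 0.0
```

Emit:
{"method": "carry_out", "body": {
  "newtons": 20,
  "rows": [
    {"dx":0,"dy":0,"dz":0,"roll":0,"gripper":0},
    {"dx":0,"dy":0,"dz":0,"roll":0,"gripper":0},
    {"dx":0,"dy":0,"dz":0,"roll":0,"gripper":0},
    {"dx":0,"dy":0,"dz":0,"roll":0,"gripper":0},
    {"dx":0,"dy":0,"dz":0,"roll":0,"gripper":0}
  ]
}}

```text
t: 26.3
tcp_pos: [0.5708, 0.3845, 0.0134]
ee_rot: [0.0, -0.142, 0.99, 0.0]
ft_force: [-0.2, -0.9, 4.3]
gripper_width: 0.316
grip_force: 20.0
```

Emit:
{"method": "carry_out", "body": {
  "newtons": 20,
  "rows": [
    {"dx":0,"dy":0,"dz":-1,"roll":0,"gripper":0},
    {"dx":0,"dy":0,"dz":-3,"roll":0,"gripper":0},
    {"dx":0,"dy":0,"dz":-6,"roll":0,"gripper":0},
    {"dx":0,"dy":0,"dz":-10,"roll":0,"gripper":0},
    {"dx":0,"dy":0,"dz":-14,"roll":0,"gripper":0}
  ]
}}

```text
t: 26.8
tcp_pos: [0.5698, 0.3838, 0.1537]
ee_rot: [-0.001, -0.142, 0.99, -0.0]
ft_force: [0.6, 0.5, -1.2]
gripper_width: 0.324
grip_force: 20.0
```

Emit:
{"method": "carry_out", "body": {
  "rows": [
    {"dx":0,"dy":0,"dz":-4,"roll":0,"gripper":0},
    {"dx":0,"dy":0,"dz":-8,"roll":0,"gripper":0},
    {"dx":-0.3,"dy":-2,"dz":-12,"roll":0,"gripper":0},
    {"dx":-1,"dy":-6,"dz":-16,"roll":0,"gripper":0},
    {"dx":-1.7,"dy":-10,"dz":-18,"roll":0,"gripper":0}
  ]
}}

```text
t: 27.3
tcp_pos: [0.6142, 0.2948, 0.3352]
ee_rot: [0.002, -0.143, 0.99, 0.001]
ft_force: [1.4, -0.6, -1.4]
gripper_width: 0.318
grip_force: 20.0
```

Emit:
{"method": "carry_out", "body": {
  "rows": [
    {"dx":-0.7,"dy":-4,"dz":0,"roll":3,"gripper":0},
    {"dx":-1.5,"dy":-8.5,"dz":0,"roll":6,"gripper":0},
    {"dx":-2.3,"dy":-13,"dz":0,"roll":9,"gripper":0},
    {"dx":-3,"dy":-17.5,"dz":0,"roll":13,"gripper":0},
    {"dx":-3.8,"dy":-22,"dz":0,"roll":16.3,"gripper":0}
  ]
}}

```text
t: 27.8
tcp_pos: [0.7125, 0.0923, 0.332]
ee_rot: [-0.0, 0.001, 1.0, -0.0]
ft_force: [0.8, 0.5, -1.4]
gripper_width: 0.318
grip_force: 20.0
```

Emit:
{"method": "carry_out", "body": {
  "rows": [
    {"dx":-1.5,"dy":-4,"dz":0,"roll":0,"gripper":0},
    {"dx":-2,"dy":-6,"dz":0,"roll":0,"gripper":0},
    {"dx":-2.5,"dy":-6.5,"dz":0,"roll":0,"gripper":0},
    {"dx":-2.5,"dy":-6.5,"dz":0,"roll":0,"gripper":0}
  ]
}}

```text
t: 28.2
tcp_pos: [0.7375, 0.0292, 0.3316]
ee_rot: [-0.0, 0.0, 1.0, 0.0]
ft_force: [-0.5, 0.8, -2.3]
gripper_width: 0.315
grip_force: 20.0
```

Run:
```python
from h import *
c=camera_model('wrist'); im=get_image('wrist'); cv2.imwrite('pics/w14.png',im); s=get_state(); print(s['tcp_pos'],yaw(),s['t'],s['grip_force'])
print(proj(c,[[.661,.02,.17],[.661,.02,.123],[.661+.112,.02,.123],[.661-.112,.02,.123],[.661,.132,.123],[.661,-.092,.123]]).round(0).tolist())
# rectified bowl floor map, 2.5 px/mm, up=+x, left=+y, grid every 20 mm about (.661,.02)
R=cv2.Rodrigues(np.array(c['rvec'],float))[0]; P=np.array(c['mtx'])@np.c_[R,np.array(c['tvec']).reshape(3,1)]
S=.0005; H=P@np.array([[0,-S,.661+.14],[-S,0,.02+.14],[0,0,.123],[0,0,1]])
o=cv2.warpPerspective(im,H,(560,560),flags=cv2.WARP_INVERSE_MAP|cv2.INTER_LINEAR)
for i in range(0,561,80): cv2.line(o,(i,0),(i,560),(0,255,255) if i!=280 else (0,0,255),1); cv2.line(o,(0,i),(560,i),(0,255,255),1)
cv2.circle(o,(280,280),224,(0,255,0),1); cv2.imwrite('pics/map14.png',o)
```

```text
[0.7371764  0.03028018 0.33157042] 90.06087218456484 28.25 19.999795854091644
[[311.0, 135.0], [313.0, 135.0], [314.0, 245.0], [312.0, 2.0], [428.0, 135.0], [197.0, 135.0]]
```

View pics/map14.png

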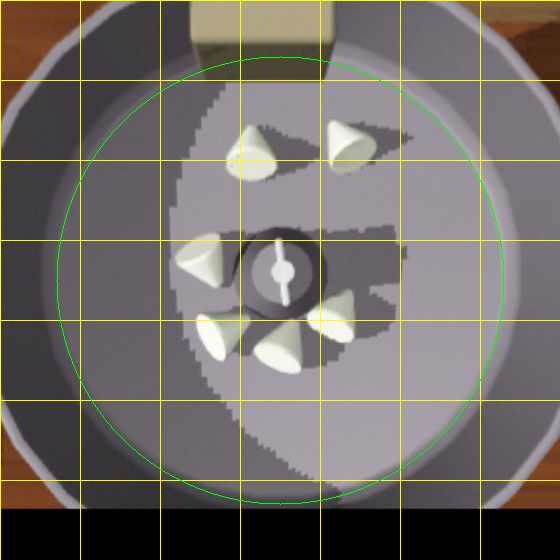

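The map (2 px/mm, centred on (0.661, 0.020)) shows the hub at (283,272) and the six cones at (205,262), (222,335), (280,350), (335,320), (250,155) and (350,148). The free spots are right (430,270), bottom (330,424) and left (127,310). Blank 1 goes on the right.

Emit:
{"method": "carry_out", "body": {
  "newtons": 20,
  "rows": [
    {"dx":2.5,"dy":-3,"dz":1,"roll":0,"gripper":0},
    {"dx":5,"dy":-6,"dz":3,"roll":0,"gripper":0},
    {"dx":7.1,"dy":-8.5,"dz":6,"roll":0,"gripper":0},
    {"dx":7.1,"dy":-8.5,"dz":9,"roll":0,"gripper":0},
    {"dx":7.1,"dy":-8.5,"dz":11,"roll":0,"gripper":0}
  ]
}}

```text
t: 28.75
tcp_pos: [0.6648, -0.0544, 0.2202]
ee_rot: [-0.001, -0.001, 1.0, 0.0]
ft_force: [-0.8, 0.3, -1.7]
gripper_width: 0.32
grip_force: 20.0
```

Emit:
{"method": "carry_out", "body": {
  "rows": [
    {"dx":0,"dy":0,"dz":2,"roll":0,"gripper":0},
    {"dx":0,"dy":0,"dz":4,"roll":0,"gripper":0},
    {"dx":0,"dy":0,"dz":6,"roll":0,"gripper":0},
    {"dx":0,"dy":0,"dz":7.5,"roll":0,"gripper":0},
    {"dx":0,"dy":0,"dz":8.5,"roll":0,"gripper":0}
  ]
}}

```text
t: 29.25
tcp_pos: [0.666, -0.0543, 0.1356]
ee_rot: [-0.001, -0.001, 1.0, 0.0]
ft_force: [0.6, 0.6, -1.7]
gripper_width: 0.319
grip_force: 20.0
```

Emit:
{"method": "carry_out", "body": {
  "rows": [
    {"dx":0,"dy":0,"dz":0.1,"roll":0,"gripper":0},
    {"dx":0,"dy":0,"dz":0.3,"roll":0,"gripper":0},
    {"dx":0,"dy":0,"dz":0.5,"roll":0,"gripper":0}
  ]
}}

```text
t: 29.55
tcp_pos: [0.6672, -0.0559, 0.1326]
ee_rot: [0.001, -0.0, 1.0, -0.0]
ft_force: [0.4, -0.3, -1.4]
gripper_width: 0.32
grip_force: 20.0
```

Emit:
{"method": "carry_out", "body": {
  "rows": [
    {"dx":0,"dy":0,"dz":0.2,"roll":0,"gripper":0},
    {"dx":0,"dy":0,"dz":0.3,"roll":0,"gripper":0},
    {"dx":0,"dy":0,"dz":0.4,"roll":0,"gripper":0},
    {"dx":0,"dy":0,"dz":0.4,"roll":0,"gripper":0}
  ]
}}

```text
t: 29.95
tcp_pos: [0.6667, -0.056, 0.1284]
ee_rot: [0.0, -0.0, 1.0, -0.0]
ft_force: [-1.9, -0.4, 3.9]
gripper_width: 0.316
grip_force: 20.0
```

Emit:
{"method": "carry_out", "body": {
  "rows": [
    {"dx":0,"dy":0,"dz":0.1,"roll":0,"gripper":0},
    {"dx":0,"dy":0,"dz":0.1,"roll":0,"gripper":0}
  ]
}}

```text
t: 30.15
tcp_pos: [0.6667, -0.0561, 0.1284]
ee_rot: [0.0, -0.0, 1.0, -0.0]
ft_force: [-4.9, 0.5, 10.8]
gripper_width: 0.316
grip_force: 20.0
```

Contact is firm and gentle (about 11 N) at 0.1284. I'll release with a small opening and rise.

Emit:
{"method": "carry_out", "body": {
  "rows": [
    {"dx":0,"dy":0,"dz":-0.1,"roll":0,"gripper":0.42},
    {"dx":0,"dy":0,"dz":-0.1,"roll":0,"gripper":0.42},
    {"dx":0,"dy":0,"dz":-0.1,"roll":0,"gripper":0.42},
    {"dx":0,"dy":0,"dz":-1,"roll":0,"gripper":0.42},
    {"dx":0,"dy":0,"dz":-3,"roll":0,"gripper":0.42}
  ]
}}

```text
t: 30.65
tcp_pos: [0.6653, -0.0558, 0.1555]
ee_rot: [-0.002, -0.0, 1.0, 0.0]
ft_force: [0.7, 0.2, 0.5]
gripper_width: 0.421
grip_force: 0.0
```

Emit:
{"method": "carry_out", "body": {
  "rows": [
    {"dx":0,"dy":0,"dz":-4,"roll":0,"gripper":0.42},
    {"dx":0,"dy":0,"dz":-8,"roll":0,"gripper":0.42},
    {"dx":0,"dy":0,"dz":-12,"roll":0,"gripper":0.6},
    {"dx":1,"dy":4,"dz":-15,"roll":0,"gripper":0.6},
    {"dx":2,"dy":8.5,"dz":-16,"roll":0,"gripper":0.6}
  ]
}}

```text
t: 31.15
tcp_pos: [0.648, 0.0287, 0.3213]
ee_rot: [0.003, 0.001, 1.0, 0.0]
ft_force: [-0.2, 0.3, -1.1]
gripper_width: 0.598
grip_force: 0.0
```

Emit:
{"method": "carry_out", "body": {
  "rows": [
    {"dx":1.5,"dy":4.5,"dz":0,"roll":0,"gripper":0.6},
    {"dx":3,"dy":9,"dz":0,"roll":0,"gripper":0.6},
    {"dx":4.5,"dy":13.5,"dz":0,"roll":0,"gripper":0.6},
    {"dx":6,"dy":18,"dz":0,"roll":0,"gripper":0.6},
    {"dx":7.5,"dy":22.5,"dz":0,"roll":0,"gripper":0.6}
  ]
}}

```text
t: 31.65
tcp_pos: [0.5705, 0.2558, 0.3174]
ee_rot: [0.0, -0.0, 1.0, 0.0]
ft_force: [1.5, 0.8, 1.0]
gripper_width: 0.6
grip_force: 0.0
```

Emit:
{"method": "carry_out", "body": {
  "rows": [
    {"dx":1,"dy":4,"dz":0,"roll":0,"gripper":0.6},
    {"dx":2,"dy":6,"dz":0,"roll":0,"gripper":0.6},
    {"dx":2,"dy":6,"dz":0,"roll":0,"gripper":0.6},
    {"dx":2,"dy":6,"dz":0,"roll":0,"gripper":0.6}
  ]
}}

```text
t: 32.05
tcp_pos: [0.5512, 0.3141, 0.317]
ee_rot: [0.0, -0.001, 1.0, -0.0]
ft_force: [-0.4, -0.4, 0.7]
gripper_width: 0.601
grip_force: 0.0
```

Run:
```python
from h import *
s=get_state(); print(s['tcp_pos'],yaw(),s['t'],find('wrist'))
a=find('wrist'); print(a,find('scene'))
for x,y,l,w,t in a: print(go([x,y,.012],t+90))
```

```text
[0.55119539 0.31412218 0.31697734] 90.10248241331352 32.05 [(0.5555, 0.2709, 70, 29, 2.3), (0.4616, 0.3748, 68, 28, -20.1)]
[(0.5556, 0.2709, 70, 29, 2.3), (0.4616, 0.3747, 68, 27, -20.1)] [(0.4634, 0.3804, 75, 38, -19.4), (0.5585, 0.2751, 76, 36, 1.9)]
[-0.38 -4.2  30.48 -2.34]
[ 9.03  6.17 30.48 20.06]
```

Emit:
{"method": "carry_out", "body": {
  "newtons": 20,
  "rows": [
    {"dx":-0.4,"dy":-2,"dz":4,"roll":-1,"gripper":0.6},
    {"dx":-0.4,"dy":-4.2,"dz":8,"roll":-2.3,"gripper":0.6},
    {"dx":-0.4,"dy":-4.2,"dz":12.5,"roll":-2.3,"gripper":0.6},
    {"dx":-0.4,"dy":-4.2,"dz":17,"roll":-2.3,"gripper":0.6},
    {"dx":-0.4,"dy":-4.2,"dz":21,"roll":-2.3,"gripper":0.6}
  ]
}}

```text
t: 32.7
tcp_pos: [0.5556, 0.2703, 0.105]
ee_rot: [-0.0, -0.019, 1.0, -0.0]
ft_force: [1.3, -0.7, 0.3]
gripper_width: 0.602
grip_force: 0.0
```

Emit:
{"method": "carry_out", "body": {
  "rows": [
    {"dx":0,"dy":0,"dz":3,"roll":0,"gripper":0.6},
    {"dx":0,"dy":0,"dz":5.5,"roll":0,"gripper":0.6},
    {"dx":0,"dy":0,"dz":7.5,"roll":0,"gripper":0.6},
    {"dx":0,"dy":0,"dz":9,"roll":0,"gripper":0.6},
    {"dx":0,"dy":0,"dz":9.3,"roll":0,"gripper":0.6}
  ]
}}

```text
t: 33.2
tcp_pos: [0.5548, 0.2708, 0.0121]
ee_rot: [-0.001, -0.02, 1.0, -0.001]
ft_force: [-0.4, -0.1, -0.3]
gripper_width: 0.6
grip_force: 0.0
```

Emit:
{"method": "carry_out", "body": {
  "newtons": 20,
  "rows": [
    {"dx":0,"dy":0,"dz":0,"roll":0,"gripper":0.6},
    {"dx":0,"dy":0,"dz":0,"roll":0,"gripper":0},
    {"dx":0,"dy":0,"dz":0,"roll":0,"gripper":0},
    {"dx":0,"dy":0,"dz":0,"roll":0,"gripper":0},
    {"dx":0,"dy":0,"dz":0,"roll":0,"gripper":0}
  ]
}}

```text
t: 33.7
tcp_pos: [0.5557, 0.2722, 0.0145]
ee_rot: [0.001, -0.02, 1.0, 0.0]
ft_force: [0.3, -1.6, 4.4]
gripper_width: 0.315
grip_force: 20.0
```

Emit:
{"method": "carry_out", "body": {
  "rows": [
    {"dx":0,"dy":0,"dz":0,"roll":0,"gripper":0},
    {"dx":0,"dy":0,"dz":0,"roll":0,"gripper":0}
  ]
}}

```text
t: 33.9
tcp_pos: [0.5557, 0.2722, 0.0145]
ee_rot: [0.0, -0.02, 1.0, 0.0]
ft_force: [-1.4, -1.0, 6.1]
gripper_width: 0.318
grip_force: 20.0
```

Emit:
{"method": "carry_out", "body": {
  "rows": [
    {"dx":0,"dy":0,"dz":-1,"roll":0,"gripper":0},
    {"dx":0,"dy":0,"dz":-4,"roll":0,"gripper":0},
    {"dx":0,"dy":0,"dz":-8.5,"roll":0,"gripper":0},
    {"dx":0,"dy":0,"dz":-13,"roll":0,"gripper":0},
    {"dx":0,"dy":0,"dz":-18,"roll":0,"gripper":0}
  ]
}}

```text
t: 34.4
tcp_pos: [0.5543, 0.2716, 0.1949]
ee_rot: [-0.001, -0.02, 1.0, -0.0]
ft_force: [1.0, 0.5, -1.1]
gripper_width: 0.319
grip_force: 20.0
```

Emit:
{"method": "carry_out", "body": {
  "rows": [
    {"dx":-0.1,"dy":-1.5,"dz":-4,"roll":8,"gripper":0},
    {"dx":-0.5,"dy":-6,"dz":-7,"roll":16,"gripper":0},
    {"dx":-0.9,"dy":-11,"dz":-8,"roll":24,"gripper":0},
    {"dx":-1.3,"dy":-16,"dz":-8,"roll":32,"gripper":0},
    {"dx":-1.7,"dy":-21,"dz":-8,"roll":40,"gripper":0}
  ]
}}

```text
t: 34.9
tcp_pos: [0.5801, 0.0666, 0.2749]
ee_rot: [0.001, 0.325, 0.946, 0.0]
ft_force: [0.7, -0.2, -1.3]
gripper_width: 0.321
grip_force: 20.0
```

Emit:
{"method": "carry_out", "body": {
  "rows": [
    {"dx":-1.5,"dy":-1.5,"dz":0,"roll":8,"gripper":0},
    {"dx":-3,"dy":-3,"dz":0,"roll":16,"gripper":0},
    {"dx":-4.4,"dy":-4.5,"dz":0,"roll":24,"gripper":0},
    {"dx":-4.4,"dy":-4.5,"dz":0,"roll":32,"gripper":0},
    {"dx":-4.4,"dy":-4.5,"dz":0,"roll":40,"gripper":0}
  ]
}}

```text
t: 35.4
tcp_pos: [0.5871, 0.0048, 0.2738]
ee_rot: [-0.0, 0.63, 0.777, -0.0]
ft_force: [0.6, 0.2, -1.0]
gripper_width: 0.314
grip_force: 20.0
```

Emit:
{"method": "carry_out", "body": {
  "rows": [
    {"dx":0,"dy":0,"dz":0,"roll":7,"gripper":0},
    {"dx":0,"dy":0,"dz":0,"roll":12.3,"gripper":0},
    {"dx":0,"dy":0,"dz":0,"roll":12.3,"gripper":0},
    {"dx":0,"dy":0,"dz":0,"roll":12.3,"gripper":0}
  ]
}}

```text
t: 35.8
tcp_pos: [0.5873, 0.0057, 0.2737]
ee_rot: [-0.0, 0.706, 0.708, -0.0]
ft_force: [0.4, -0.7, -1.9]
gripper_width: 0.313
grip_force: 20.0
```

Run:
```python
from h import *
s=get_state(); print(s['tcp_pos'],yaw(),s['t'],s['gripper_width'],go([.589,-.005,.1295],0))
```

```text
[0.58728032 0.00570166 0.27373651] 0.1849939234227376 35.8 0.31294202250065917 [-1.07  0.17 14.42  0.18]
```

Emit:
{"method": "carry_out", "body": {
  "rows": [
    {"dx":-0.6,"dy":0.2,"dz":2,"roll":0,"gripper":0},
    {"dx":-1.1,"dy":0.2,"dz":5,"roll":0,"gripper":0},
    {"dx":-1.1,"dy":0.2,"dz":8.5,"roll":0,"gripper":0},
    {"dx":-1.1,"dy":0.2,"dz":11.5,"roll":0,"gripper":0},
    {"dx":-1.1,"dy":0.2,"dz":13.5,"roll":0,"gripper":0}
  ]
}}

```text
t: 36.3
tcp_pos: [0.5884, -0.0054, 0.1365]
ee_rot: [-0.001, 0.706, 0.708, -0.001]
ft_force: [0.7, -0.4, -1.3]
gripper_width: 0.318
grip_force: 20.0
```

Emit:
{"method": "carry_out", "body": {
  "rows": [
    {"dx":0,"dy":0,"dz":0,"roll":0,"gripper":0},
    {"dx":0,"dy":0,"dz":0.3,"roll":0,"gripper":0},
    {"dx":0,"dy":0,"dz":0.6,"roll":0,"gripper":0},
    {"dx":0,"dy":0,"dz":0.6,"roll":0,"gripper":0}
  ]
}}

```text
t: 36.7
tcp_pos: [0.5901, -0.0054, 0.1335]
ee_rot: [0.001, 0.707, 0.707, 0.001]
ft_force: [0.3, -0.1, -1.5]
gripper_width: 0.318
grip_force: 20.0
```

Emit:
{"method": "carry_out", "body": {
  "rows": [
    {"dx":0,"dy":0,"dz":0.2,"roll":0,"gripper":0},
    {"dx":0,"dy":0,"dz":0.3,"roll":0,"gripper":0},
    {"dx":0,"dy":0,"dz":0.4,"roll":0,"gripper":0},
    {"dx":0,"dy":0,"dz":0.4,"roll":0,"gripper":0}
  ]
}}

```text
t: 37.1
tcp_pos: [0.5898, -0.0054, 0.1295]
ee_rot: [0.0, 0.707, 0.707, 0.0]
ft_force: [-3.4, 0.1, 4.3]
gripper_width: 0.314
grip_force: 20.0
```

Emit:
{"method": "carry_out", "body": {
  "rows": [
    {"dx":0,"dy":0,"dz":0.1,"roll":0,"gripper":0},
    {"dx":0,"dy":0,"dz":0.1,"roll":0,"gripper":0}
  ]
}}

```text
t: 37.3
tcp_pos: [0.5898, -0.0054, 0.1294]
ee_rot: [0.0, 0.707, 0.707, 0.0]
ft_force: [-5.0, -0.1, 14.1]
gripper_width: 0.318
grip_force: 20.0
```

Emit:
{"method": "carry_out", "body": {
  "rows": [
    {"dx":0,"dy":0,"dz":-0.1,"roll":0,"gripper":0.42},
    {"dx":0,"dy":0,"dz":-0.1,"roll":0,"gripper":0.42},
    {"dx":0,"dy":0,"dz":-0.1,"roll":0,"gripper":0.42},
    {"dx":0,"dy":0,"dz":-1,"roll":0,"gripper":0.42},
    {"dx":0,"dy":0,"dz":-3,"roll":0,"gripper":0.42}
  ]
}}

```text
t: 37.8
tcp_pos: [0.5884, -0.0054, 0.1567]
ee_rot: [-0.001, 0.707, 0.707, -0.001]
ft_force: [0.1, -0.1, -0.4]
gripper_width: 0.413
grip_force: 0.0
```

Emit:
{"method": "carry_out", "body": {
  "rows": [
    {"dx":0,"dy":0,"dz":-4,"roll":0,"gripper":0.42},
    {"dx":0,"dy":0,"dz":-8,"roll":0,"gripper":0.42},
    {"dx":1,"dy":0,"dz":-12,"roll":0,"gripper":0.6},
    {"dx":4,"dy":0,"dz":-15,"roll":0,"gripper":0.6},
    {"dx":8,"dy":-1,"dz":-15.5,"roll":0,"gripper":0.6}
  ]
}}

```text
t: 38.3
tcp_pos: [0.5823, 0.0746, 0.3179]
ee_rot: [0.003, 0.708, 0.706, 0.003]
ft_force: [0.4, 0.3, -1.4]
gripper_width: 0.595
grip_force: 0.0
```

Emit:
{"method": "carry_out", "body": {
  "rows": [
    {"dx":3,"dy":-0.6,"dz":0,"roll":-8,"gripper":0.6},
    {"dx":6,"dy":-1.2,"dz":0,"roll":-16,"gripper":0.6},
    {"dx":9,"dy":-1.8,"dz":0,"roll":-24,"gripper":0.6},
    {"dx":12,"dy":-2.4,"dz":0,"roll":-32,"gripper":0.6},
    {"dx":15,"dy":-3,"dz":0,"roll":-40,"gripper":0.6}
  ]
}}

```text
t: 38.8
tcp_pos: [0.549, 0.2258, 0.3132]
ee_rot: [0.0, 0.42, 0.908, 0.0]
ft_force: [1.8, -0.9, -1.2]
gripper_width: 0.6
grip_force: 0.0
```

Emit:
{"method": "carry_out", "body": {
  "rows": [
    {"dx":2.2,"dy":1.4,"dz":0,"roll":-8,"gripper":0.6},
    {"dx":4.5,"dy":2.8,"dz":0,"roll":-16,"gripper":0.6},
    {"dx":7,"dy":4.2,"dz":0,"roll":-24,"gripper":0.6},
    {"dx":9.2,"dy":5.6,"dz":0,"roll":-30,"gripper":0.6},
    {"dx":11.2,"dy":6.8,"dz":0,"roll":-30,"gripper":0.6}
  ]
}}

```text
t: 39.3
tcp_pos: [0.5291, 0.3554, 0.3131]
ee_rot: [0.0, 0.172, 0.985, 0.0]
ft_force: [-0.4, 0.6, 0.5]
gripper_width: 0.599
grip_force: 0.0
```

Emit:
{"method": "carry_out", "body": {
  "rows": [
    {"dx":0,"dy":0,"dz":0,"roll":0,"gripper":0.6},
    {"dx":0,"dy":0,"dz":0,"roll":0,"gripper":0.6},
    {"dx":0,"dy":0,"dz":0,"roll":0,"gripper":0.6}
  ]
}}

```text
t: 39.6
tcp_pos: [0.5295, 0.3532, 0.3128]
ee_rot: [0.0, 0.174, 0.985, -0.0]
ft_force: [1.1, 0.2, 0.0]
gripper_width: 0.604
grip_force: 0.0
```

Run:
```python
from h import *
s=get_state(); a=find('wrist'); print(s['tcp_pos'],yaw(),s['t'],a,find('scene'))
for x,y,l,w,t in a: print(go([x,y,.012],t+90))
```

```text
[0.52953631 0.35323365 0.31277155] 69.97548877896102 39.6 [(0.4617, 0.3756, 68, 26, -20.6)] [(0.4634, 0.3804, 75, 38, -19.4)]
[ 7.16 -0.22 30.08  0.57]
```

Emit:
{"method": "carry_out", "body": {
  "newtons": 20,
  "rows": [
    {"dx":3,"dy":-0.2,"dz":4,"roll":0.3,"gripper":0.6},
    {"dx":6,"dy":-0.2,"dz":8,"roll":0.3,"gripper":0.6},
    {"dx":7.1,"dy":-0.2,"dz":12.5,"roll":0.3,"gripper":0.6},
    {"dx":7.1,"dy":-0.2,"dz":17,"roll":0.3,"gripper":0.6},
    {"dx":7.1,"dy":-0.2,"dz":21,"roll":0.3,"gripper":0.6}
  ]
}}

```text
t: 40.2
tcp_pos: [0.4616, 0.3758, 0.1012]
ee_rot: [0.0, 0.176, 0.984, -0.0]
ft_force: [-0.1, 0.6, -0.3]
gripper_width: 0.601
grip_force: 0.0
```

Emit:
{"method": "carry_out", "body": {
  "rows": [
    {"dx":0,"dy":0,"dz":3,"roll":0,"gripper":0.6},
    {"dx":0,"dy":0,"dz":5.5,"roll":0,"gripper":0.6},
    {"dx":0,"dy":0,"dz":7.5,"roll":0,"gripper":0.6},
    {"dx":0,"dy":0,"dz":8.7,"roll":0,"gripper":0.6},
    {"dx":0,"dy":0,"dz":9,"roll":0,"gripper":0.6}
  ]
}}

```text
t: 40.7
tcp_pos: [0.4618, 0.3756, 0.0116]
ee_rot: [-0.001, 0.176, 0.984, -0.001]
ft_force: [0.5, -0.3, 1.0]
gripper_width: 0.601
grip_force: 0.0
```

Emit:
{"method": "carry_out", "body": {
  "newtons": 20,
  "rows": [
    {"dx":0,"dy":0,"dz":0,"roll":0,"gripper":0.6},
    {"dx":0,"dy":0,"dz":0,"roll":0,"gripper":0},
    {"dx":0,"dy":0,"dz":0,"roll":0,"gripper":0},
    {"dx":0,"dy":0,"dz":0,"roll":0,"gripper":0},
    {"dx":0,"dy":0,"dz":0,"roll":0,"gripper":0}
  ]
}}

```text
t: 41.2
tcp_pos: [0.4623, 0.3767, 0.0134]
ee_rot: [0.0, 0.176, 0.984, 0.0]
ft_force: [-0.9, 0.4, 3.6]
gripper_width: 0.317
grip_force: 20.0
```

Emit:
{"method": "carry_out", "body": {
  "rows": [
    {"dx":0,"dy":0,"dz":0,"roll":0,"gripper":0},
    {"dx":0,"dy":0,"dz":0,"roll":0,"gripper":0}
  ]
}}

```text
t: 41.4
tcp_pos: [0.4623, 0.3767, 0.0134]
ee_rot: [0.0, 0.176, 0.984, 0.0]
ft_force: [0.1, -0.7, 5.7]
gripper_width: 0.314
grip_force: 20.0
```

Emit:
{"method": "carry_out", "body": {
  "rows": [
    {"dx":0,"dy":0,"dz":-1,"roll":0,"gripper":0},
    {"dx":0,"dy":0,"dz":-4,"roll":0,"gripper":0},
    {"dx":0,"dy":0,"dz":-8.5,"roll":0,"gripper":0},
    {"dx":0,"dy":0,"dz":-13,"roll":0,"gripper":0},
    {"dx":0,"dy":0,"dz":-18,"roll":0,"gripper":0}
  ]
}}

```text
t: 41.9
tcp_pos: [0.4612, 0.3758, 0.194]
ee_rot: [-0.001, 0.176, 0.984, -0.001]
ft_force: [-0.0, -0.3, -1.7]
gripper_width: 0.32
grip_force: 20.0
```

Emit:
{"method": "carry_out", "body": {
  "rows": [
    {"dx":-1,"dy":-0.8,"dz":-4,"roll":0,"gripper":0},
    {"dx":-4,"dy":-3,"dz":-7,"roll":0,"gripper":0},
    {"dx":-7.5,"dy":-5.5,"dz":-8,"roll":0,"gripper":0},
    {"dx":-11,"dy":-8,"dz":-8,"roll":0,"gripper":0},
    {"dx":-14.5,"dy":-10.7,"dz":-8,"roll":0,"gripper":0}
  ]
}}

```text
t: 42.4
tcp_pos: [0.5616, 0.2247, 0.2739]
ee_rot: [0.001, 0.176, 0.984, 0.0]
ft_force: [1.5, -0.1, -2.1]
gripper_width: 0.32
grip_force: 20.0
```

Emit:
{"method": "carry_out", "body": {
  "rows": [
    {"dx":-3.5,"dy":-2.6,"dz":0,"roll":-4,"gripper":0},
    {"dx":-7,"dy":-5.2,"dz":0,"roll":-8,"gripper":0},
    {"dx":-10,"dy":-7.5,"dz":0,"roll":-13,"gripper":0},
    {"dx":-12.5,"dy":-9.2,"dz":0,"roll":-18,"gripper":0},
    {"dx":-12.5,"dy":-9.2,"dz":0,"roll":-20.3,"gripper":0}
  ]
}}

```text
t: 42.9
tcp_pos: [0.6479, 0.0928, 0.2727]
ee_rot: [0.0, 0.0, 1.0, -0.0]
ft_force: [-0.6, 0.8, -2.0]
gripper_width: 0.314
grip_force: 20.0
```

Emit:
{"method": "carry_out", "body": {
  "rows": [
    {"dx":0,"dy":0,"dz":0,"roll":0,"gripper":0},
    {"dx":0,"dy":0,"dz":0,"roll":0,"gripper":0},
    {"dx":0,"dy":0,"dz":0,"roll":0,"gripper":0}
  ]
}}

```text
t: 43.2
tcp_pos: [0.6459, 0.0969, 0.2727]
ee_rot: [-0.0, -0.0, 1.0, 0.0]
ft_force: [-1.3, -0.0, -1.9]
gripper_width: 0.317
grip_force: 20.0
```

Run:
```python
from h import *
s=get_state(); print(s['tcp_pos'],yaw(),s['t'],s['gripper_width'],go([.646,.0965,.1284],90))
# cone positions in rectified map
c=camera_model('wrist'); im=get_image('wrist'); cv2.imwrite('pics/w15.png',im)
R=cv2.Rodrigues(np.array(c['rvec'],float))[0]; P=np.array(c['mtx'])@np.c_[R,np.array(c['tvec']).reshape(3,1)]
S=.0005; H=P@np.array([[0,-S,.661+.14],[-S,0,.02+.14],[0,0,.123],[0,0,1]])
o=cv2.warpPerspective(im,H,(560,560),flags=cv2.WARP_INVERSE_MAP|cv2.INTER_LINEAR); cv2.imwrite('pics/map15.png',o)
for k in blobs(o,(20,0,125),(45,70,255),(40,40,520,520),200)+blobs(o,(0,0,200),(180,60,255),(40,40,520,520),200): print([int(i) for i in cen(k)],cv2.contourArea(k),cv2.boundingRect(k))
```

```text
[0.64586751 0.09689386 0.27274434] 90.0347636404462 43.2 0.31672619906501975 [-1.000e-02 -4.000e-02  1.443e+01  3.000e-02]
[135, 230] 11830.5 (66, 158, 163, 128)
[352, 418] 9051.0 (276, 388, 154, 61)
[353, 141] 2252.5 (328, 118, 55, 56)
[256, 153] 2102.5 (231, 122, 52, 59)
[337, 314] 2076.5 (309, 286, 55, 55)
[284, 345] 2013.0 (257, 317, 53, 55)
[222, 327] 1938.0 (198, 304, 55, 52)
[460, 317] 788.0 (430, 309, 62, 16)
[80, 48] 434.5 (67, 40, 29, 19)
[255, 154] 1889.0 (232, 123, 50, 57)
[336, 317] 1621.0 (310, 296, 52, 44)
[282, 350] 1566.0 (258, 329, 50, 43)
[216, 329] 1419.0 (198, 305, 38, 51)
[207, 255] 1187.5 (190, 229, 35, 57)
[343, 132] 774.0 (329, 118, 43, 44)
[305, 240] 612.0 (295, 208, 23, 67)
```

Blank 2 and the cones lie as planned and the left spot is still free. Now I'll set down blank 3.

Emit:
{"method": "carry_out", "body": {
  "rows": [
    {"dx":0,"dy":0,"dz":2,"roll":0,"gripper":0},
    {"dx":0,"dy":0,"dz":5,"roll":0,"gripper":0},
    {"dx":0,"dy":0,"dz":8.5,"roll":0,"gripper":0},
    {"dx":0,"dy":0,"dz":11.5,"roll":0,"gripper":0},
    {"dx":0,"dy":0,"dz":13.4,"roll":0,"gripper":0}
  ]
}}

```text
t: 43.75
tcp_pos: [0.6449, 0.0968, 0.1363]
ee_rot: [-0.001, -0.001, 1.0, -0.0]
ft_force: [0.1, -0.9, -0.9]
gripper_width: 0.318
grip_force: 20.0
```

Emit:
{"method": "carry_out", "body": {
  "rows": [
    {"dx":0,"dy":0,"dz":0,"roll":0,"gripper":0},
    {"dx":0,"dy":0,"dz":0.3,"roll":0,"gripper":0},
    {"dx":0,"dy":0,"dz":0.6,"roll":0,"gripper":0},
    {"dx":0,"dy":0,"dz":0.6,"roll":0,"gripper":0}
  ]
}}

```text
t: 44.15
tcp_pos: [0.6469, 0.0964, 0.1336]
ee_rot: [0.001, -0.0, 1.0, 0.0]
ft_force: [-0.0, 0.9, -1.1]
gripper_width: 0.319
grip_force: 20.0
```

Emit:
{"method": "carry_out", "body": {
  "rows": [
    {"dx":0,"dy":0,"dz":0.2,"roll":0,"gripper":0},
    {"dx":0,"dy":0,"dz":0.3,"roll":0,"gripper":0},
    {"dx":0,"dy":0,"dz":0.3,"roll":0,"gripper":0}
  ]
}}

```text
t: 44.45
tcp_pos: [0.6464, 0.0962, 0.1298]
ee_rot: [0.0, -0.0, 1.0, 0.0]
ft_force: [-0.1, -0.4, -1.8]
gripper_width: 0.314
grip_force: 20.0
```

Emit:
{"method": "carry_out", "body": {
  "rows": [
    {"dx":0,"dy":0,"dz":0.1,"roll":0,"gripper":0},
    {"dx":0,"dy":0,"dz":0.2,"roll":0,"gripper":0},
    {"dx":0,"dy":0,"dz":0.2,"roll":0,"gripper":0},
    {"dx":0,"dy":0,"dz":0.2,"roll":0,"gripper":0}
  ]
}}

```text
t: 44.85
tcp_pos: [0.6466, 0.0963, 0.1284]
ee_rot: [0.0, -0.0, 1.0, 0.0]
ft_force: [-2.2, -1.7, 5.5]
gripper_width: 0.313
grip_force: 20.0
```

Emit:
{"method": "carry_out", "body": {
  "rows": [
    {"dx":0,"dy":0,"dz":-0.1,"roll":0,"gripper":0.42},
    {"dx":0,"dy":0,"dz":-0.1,"roll":0,"gripper":0.42},
    {"dx":0,"dy":0,"dz":-0.1,"roll":0,"gripper":0.42},
    {"dx":0,"dy":0,"dz":-1,"roll":0,"gripper":0.42},
    {"dx":0,"dy":0,"dz":-3,"roll":0,"gripper":0.42}
  ]
}}

```text
t: 45.35
tcp_pos: [0.6452, 0.0961, 0.1566]
ee_rot: [-0.002, -0.0, 1.0, -0.0]
ft_force: [0.5, -0.5, 0.3]
gripper_width: 0.424
grip_force: 0.0
```

Emit:
{"method": "carry_out", "body": {
  "rows": [
    {"dx":0,"dy":0,"dz":-4,"roll":0,"gripper":0.42},
    {"dx":0,"dy":0,"dz":-8,"roll":0,"gripper":0.42},
    {"dx":1.5,"dy":-1,"dz":-12,"roll":0,"gripper":0.8},
    {"dx":5.5,"dy":-3,"dz":-14,"roll":0,"gripper":0.8},
    {"dx":9.5,"dy":-5,"dz":-14,"roll":0,"gripper":0.8}
  ]
}}

```text
t: 45.85
tcp_pos: [0.5525, 0.046, 0.3017]
ee_rot: [0.004, -0.001, 1.0, 0.0]
ft_force: [-0.2, -0.4, -0.1]
gripper_width: 0.652
grip_force: 0.0
```

Emit:
{"method": "carry_out", "body": {
  "rows": [
    {"dx":4,"dy":-2,"dz":0,"roll":-6,"gripper":0.8},
    {"dx":8,"dy":-4,"dz":0,"roll":-13,"gripper":0.8},
    {"dx":12.1,"dy":-6.4,"dz":0,"roll":-20,"gripper":0.8},
    {"dx":12.1,"dy":-6.4,"dz":0,"roll":-25,"gripper":0.8},
    {"dx":12.1,"dy":-6.4,"dz":0,"roll":-25,"gripper":0.8}
  ]
}}

```text
t: 46.35
tcp_pos: [0.4299, -0.0183, 0.2986]
ee_rot: [0.001, -0.216, 0.976, -0.0]
ft_force: [-0.4, 0.4, -0.2]
gripper_width: 0.803
grip_force: 0.0
```

Emit:
{"method": "carry_out", "body": {
  "rows": [
    {"dx":0,"dy":0,"dz":4,"roll":0,"gripper":0.8},
    {"dx":0,"dy":0,"dz":8,"roll":0,"gripper":0.8},
    {"dx":0,"dy":0,"dz":12,"roll":0,"gripper":0.8},
    {"dx":0,"dy":0,"dz":12,"roll":0,"gripper":0.8},
    {"dx":0,"dy":0,"dz":12,"roll":0,"gripper":0.8}
  ]
}}

```text
t: 46.85
tcp_pos: [0.4311, -0.0176, 0.178]
ee_rot: [-0.001, -0.216, 0.976, 0.0]
ft_force: [-0.2, -0.6, 0.2]
gripper_width: 0.8
grip_force: 0.0
```

Run:
```python
from h import *
s=get_state(); print(s['tcp_pos'],yaw(),s['t'],s['gripper_width'],go([.430,-.018,.062],115))
c=camera_model('wrist'); im=get_image('wrist'); cv2.imwrite('pics/w16.png',im); h=cv2.cvtColor(im,cv2.COLOR_BGR2HSV)
u,v=proj(c,[.43,-.018,.088])[0]; m=cv2.inRange(h,(0,150,70),(8,255,255))|cv2.inRange(h,(172,150,70),(180,255,255)); q=np.zeros_like(m); u,v=int(u),int(v); q[v-60:v+60,u-60:u+60]=m[v-60:v+60,u-60:u+60]
k=max(cv2.findContours(q,0,1)[0],key=cv2.contourArea); x,y,w,hh=cv2.boundingRect(k); print((u,v),(x,y,w,hh),onz(c,x+w/2,y+hh/2,.083))
# bowl contents and board from top/scene
print('board',find('scene'))
im=get_image('scene'); cv2.imwrite('pics/scene16.png',im)
```

```text
[ 0.43107408 -0.0176415   0.17800679] 114.98129559009033 46.85 0.7995121563922554 [ 1.10e-01  1.00e-02  1.16e+01 -2.00e-02]
(322, 245) (294, 216, 54, 55) [ 0.43028846 -0.01929917  0.083     ]
board []
```

Emit:
{"method": "carry_out", "body": {
  "rows": [
    {"dx":0,"dy":-0.1,"dz":4,"roll":0,"gripper":0.8},
    {"dx":0,"dy":-0.1,"dz":8,"roll":0,"gripper":0.8},
    {"dx":0,"dy":-0.1,"dz":10.5,"roll":0,"gripper":0.8},
    {"dx":0,"dy":-0.1,"dz":11.6,"roll":0,"gripper":0.8},
    {"dx":0,"dy":-0.1,"dz":11.6,"roll":0,"gripper":0.8}
  ]
}}

```text
t: 47.5
tcp_pos: [0.4313, -0.0188, 0.0617]
ee_rot: [-0.0, -0.217, 0.976, 0.0]
ft_force: [0.5, -0.1, -0.4]
gripper_width: 0.801
grip_force: 0.0
```

Emit:
{"method": "carry_out", "body": {
  "newtons": 15,
  "rows": [
    {"dx":0,"dy":0,"dz":0,"roll":0,"gripper":0},
    {"dx":0,"dy":0,"dz":0,"roll":0,"gripper":0},
    {"dx":0,"dy":0,"dz":0,"roll":0,"gripper":0},
    {"dx":0,"dy":0,"dz":0,"roll":0,"gripper":0},
    {"dx":0,"dy":0,"dz":0,"roll":0,"gripper":0}
  ]
}}

```text
t: 48.0
tcp_pos: [0.4312, -0.0185, 0.0621]
ee_rot: [0.001, -0.217, 0.976, 0.0]
ft_force: [-0.1, 3.6, 1.8]
gripper_width: 0.453
grip_force: 15.0
```

Emit:
{"method": "carry_out", "body": {
  "rows": [
    {"dx":0,"dy":0,"dz":0,"roll":0,"gripper":0},
    {"dx":0,"dy":0,"dz":0,"roll":0,"gripper":0}
  ]
}}

```text
t: 48.2
tcp_pos: [0.4312, -0.0186, 0.0618]
ee_rot: [0.0, -0.217, 0.976, 0.0]
ft_force: [0.0, 4.2, 1.4]
gripper_width: 0.457
grip_force: 15.0
```

Emit:
{"method": "carry_out", "body": {
  "rows": [
    {"dx":0,"dy":0,"dz":0,"roll":8,"gripper":0},
    {"dx":0,"dy":0,"dz":0,"roll":16,"gripper":0},
    {"dx":0,"dy":0,"dz":0,"roll":24,"gripper":0},
    {"dx":0,"dy":0,"dz":0,"roll":32,"gripper":0},
    {"dx":0,"dy":0,"dz":0,"roll":40,"gripper":0}
  ]
}}

```text
t: 48.7
tcp_pos: [0.4311, -0.0178, 0.0617]
ee_rot: [0.0, 0.133, 0.991, 0.001]
ft_force: [1.5, 14.1, 1.3]
gripper_width: 0.461
grip_force: 15.0
```

Emit:
{"method": "carry_out", "body": {
  "rows": [
    {"dx":0,"dy":0,"dz":0,"roll":8,"gripper":0},
    {"dx":0,"dy":0,"dz":0,"roll":8,"gripper":0},
    {"dx":0,"dy":0,"dz":0,"roll":8,"gripper":0.8},
    {"dx":0,"dy":0,"dz":0,"roll":8,"gripper":0.8},
    {"dx":0,"dy":0,"dz":0,"roll":8,"gripper":0.8}
  ]
}}

```text
t: 49.2
tcp_pos: [0.4307, -0.019, 0.0615]
ee_rot: [-0.0, 0.199, 0.98, -0.0]
ft_force: [0.8, 0.8, 0.5]
gripper_width: 0.691
grip_force: 0.0
```

Emit:
{"method": "carry_out", "body": {
  "rows": [
    {"dx":0,"dy":0,"dz":0,"roll":0,"gripper":0.8},
    {"dx":0,"dy":0,"dz":-4,"roll":0,"gripper":0.8},
    {"dx":0,"dy":0,"dz":-9,"roll":0,"gripper":0.8},
    {"dx":0,"dy":0,"dz":-13,"roll":0,"gripper":0.8},
    {"dx":0,"dy":0,"dz":-17,"roll":0,"gripper":0.8}
  ]
}}

```text
t: 49.7
tcp_pos: [0.4305, -0.019, 0.2334]
ee_rot: [0.0, 0.199, 0.98, -0.0]
ft_force: [0.5, 0.0, -0.9]
gripper_width: 0.799
grip_force: 0.0
```

Emit:
{"method": "carry_out", "body": {
  "rows": [
    {"dx":0,"dy":-5,"dz":-2,"roll":0,"gripper":0.8},
    {"dx":0,"dy":-9,"dz":-4,"roll":0,"gripper":0.8},
    {"dx":0,"dy":-12,"dz":-4,"roll":0,"gripper":0.8},
    {"dx":0,"dy":-12,"dz":-4,"roll":0,"gripper":0.8}
  ]
}}

```text
t: 50.1
tcp_pos: [0.3831, -0.1317, 0.2724]
ee_rot: [0.001, 0.201, 0.98, -0.001]
ft_force: [-0.6, 0.3, -0.7]
gripper_width: 0.798
grip_force: 0.0
```

Run:
```python
from h import *
s=get_state(); print(s['tcp_pos'],yaw(),s['t'])
b=get_image('scene'); cv2.imwrite('pics/scene17.png',b); t=get_image('top'); cv2.imwrite('pics/top17.png',t)
for n in ('scene0','scene2','scene17'):
    h=cv2.cvtColor(cv2.imread(f'pics/{n}.png'),cv2.COLOR_BGR2HSV); m=cv2.inRange(h,(0,120,80),(8,255,255))|cv2.inRange(h,(172,120,80),(180,255,255)); q=m[195:255,310:365]; M=cv2.moments(q,True); ys=np.where(q.any(1))[0]
    print(n,M['m00'],M['m10']/M['m00'],M['m01']/M['m00'],ys.min(),ys.max())
# blanks in bowl, scene view: greenish-grey blobs at z ~ .151
c=camera_model('scene'); h=cv2.cvtColor(b,cv2.COLOR_BGR2HSV)
for k in blobs(b,(14,25,60),(40,110,255),(205,205,335,305),25): print('blank',cv2.contourArea(k),onz(c,*cen(k),.148)[:2].round(3))
for k in blobs(b,(0,0,190),(180,45,255),(205,205,335,305),8): print('cone',cv2.contourArea(k),onz(c,*cen(k),.132)[:2].round(3))
```

```text
[ 0.38305375 -0.13168503  0.27239467] 66.82317521645098 50.1
scene0 146.0 26.71917808219178 25.965753424657535 18 33
scene2 127.0 26.19685039370079 27.275590551181104 20 33
scene17 143.0 26.727272727272727 26.055944055944057 18 33
blank 382.0 [0.646 0.101]
blank 382.0 [ 0.668 -0.049]
blank 328.5 [0.59 0.  ]
cone 109.0 [0.626 0.035]
cone 81.5 [0.65 0.09]
cone 66.5 [ 0.643 -0.004]
cone 57.0 [0.721 0.037]
cone 56.0 [ 0.724 -0.01 ]
cone 51.0 [0.581 0.005]
cone 39.5 [0.671 0.056]
cone 27.5 [ 0.662 -0.056]
```

```bash
python3 -c "
from plant import *
print(close_job())"
```

```text
the job is handed in; nothing more can be done
None
```

I handed the job in at about 50 s: stop button latched (on the second press), six cones tipped in, all three blanks laid in the bowl at a 20 N grip, empty scoop back on its mat, and the button twisted clockwise and back up.

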